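Fetch the punch tray from under the ledge with the hooked rod

TASK

The punch tray is pushed in under the wooden ledge, out of reach. Take the hooked rod from its bracket, pass its bent end down through the ring on the front of the tray and pull the tray all the way out to its stop - with the hook, not the fingers - and then hang the hooked rod back in its slot of the bracket. Leave the straight rod and everything else on the bench where it is.

Things in the scene. Friction and masses are not known exactly. Their poses are not given: they have to be found in the camera images.
- hook: Hooked rod, loose, about 140 g, one of two rods hanging in the bracket (either slot). Origin: centre of the underside of its steel collar (30 x 30 x 6 mm), which rests on the bracket's plate. z runs up the rod to the handle; the bent end points to -x and down; as it hangs its axes are parallel to the bracket's.
- hook_handle (a point): Middle of the hooked rod's wooden handle, 46 mm above the collar's underside: 24 x 24 mm square, sides along the hook's x and y, reaching from 6 to 86 mm above the collar's underside.
- hook_bend (a point): The bend of the hooked rod: the steel rod, 8 mm thick, runs straight down from the collar for 150 mm to here, then bends 30 degrees towards the hook's -x for a last straight 25 mm. When the rod leans 30 degrees, handle towards the user and bend away, that last piece points straight down.
- hook_tip (a point): Middle of the rounded end of the hooked rod, at (-12.5, 0, -172) mm in the hook's frame; the steel ends 4 mm beyond it.
- bracket: Fixed dark steel bracket, 200 mm wide (y). Origin on the bench below the hanging line; -x is its open side, towards the robot. A level plate, 192 to 200 mm high, from 25 mm before to 60 mm behind the hanging line, has two slots open to -x, at y = +50 and -50 mm; two posts 50 mm behind the line at y = +-85 mm. It may stand left or right of the robot, changing places with the mandrels.
- slot_left (a point): Hanging point of the bracket's slot at its +y side: where the middle of a collar's underside rests, 200 mm high. The slot is 15 mm wide and ends 8 mm behind this point; a rod's shaft goes in from the bracket's -x with its collar just above the plate, and is then lowered until the collar rests on it.
- slot_right (a point): The same for the slot at its -y side.
- ledge: Fixed bridge: a wooden plank 130 mm deep (x), 300 mm wide (y), underside 190 mm and top 215 mm above the bench, on two steel cheeks 20 mm thick at y = +-130 mm. Origin on the bench below the middle of the plank's front edge; x points inwards, away from the robot; the tray comes out along -x on two runners 22 mm high at y = +-92 mm.
- ledge_edge (a point): Middle of the plank's lower front edge, 190 mm above the bench.
- tray (a joint): How far the tray is drawn out, m: 0 fully in, 0.12 at its rigid stop. It starts between 0 and 0.02. It slides straight along the ledge's -x with about 1 to 2 N of friction and stays where it is left.
- tray_base (a point): Wooden punch tray that slides under the ledge, 200 mm long (x), 160 mm wide, rim 57 mm above the bench, punches fixed in it; axes as the ledge's. Its front wall is 73 mm and its rear wall 273 mm behind (+x of) this point, which lies on bench level the slide's value before the ledge's origin. Its rear half stands out behind the ledge, seen from above.
- tray_eye (a point): Centre of the steel pull ring on the middle of the tray's front wall, hidden under the ledge: a level ring (hole vertical), hole 22 mm, bar 8 mm thick, centre 45 mm above the bench, 28 mm before the tray's front wall; at slide value 0 it is 45 mm behind the ledge's front edge. Free space below it down to the bench.
- straight_rod: Loose rod with the same handle and collar, but straight and unhooked (168 mm below the collar), hanging in the other slot. Origin as the hook's.
- mandrels: Fixed wooden block 100 x 190 x 45 mm with three upright steel cones up to 245 mm above the bench. Origin under its middle.
- bench_block: Loose steel block 75 x 65 x 35 mm on the bench. Origin under its middle.
- collar: Loose thick dark steel ring, 64 mm across, 30 mm high, lying on the bench. Origin under its middle.
- hammer: Loose hammer lying on the bench beside the ledge, 260 mm long.
- dome_stake: Loose round-topped steel stake, 68 mm across, 90 mm high, standing on the bench.
- square_stake: Loose flat-topped dark stake, 60 mm across, 80 mm high, standing on the bench.
- short_stake: Loose small round-topped stake, 48 mm across, 60 mm high, standing on the ledge.
- disc: Loose dark steel disc, 52 mm across, 20 mm high, lying on the ledge.
There are look-alikes about, which are no part of the job. Of the things that look like the bracket, take the one that is farthest to the robot's left at the start.

How it is judged:
On the way, in this order (a step that is already met when the one before it is completed fails the run):
1. the hooked rod's end is down through the ring, before the tray has been drawn out more than 40 mm (horizontal distance between hook_tip and tray_eye below 0.016 m and z of hook_tip in the frame of tray_eye between -0.045 and -0.002 m and value of joint tray below 0.04 m), for 0.1 s.
2. the tray is out at its stop (within 8 mm), the rod's end still in the ring (value of joint tray above 0.112 m and horizontal distance between hook_tip and tray_eye below 0.022 m and z of hook_tip in the frame of tray_eye below 0.002 m), for 0.1 s.
At the end, for the whole second after the job is handed in: The tray is drawn out to within 8 mm of its stop; the hooked rod hangs at rest and upright (within 0.1 rad) in a slot of the bracket, the middle of its collar's underside within 12 mm of the hanging point; no bystander is more than 30 mm from where it stood (value of joint tray above 0.112 m and (distance between hook and slot_left below 0.012 m or distance between hook and slot_right below 0.012 m) and angle between hook's own z axis and vertical below 0.1 rad and linear speed of hook below 0.03 m/s and not (distance of any of straight_rod, bench_block, collar, hammer, dome_stake, square_stake, short_stake, disc from where it was at the start of the episode above 0.03 m)); the robot touches nothing.
It fails at once if the fingers push or pull the tray (over 2 N) (contact force between the fingers and tray above 2 N).
It fails at once if the straight rod is moved more than 30 mm (distance of straight_rod from where it was at the start of the episode above 0.03 m).
It fails at once if the hammer, bench block or collar is moved more than 30 mm (distance of any of hammer, bench_block, collar from where it was at the start of the episode above 0.03 m).
It fails at once if a stake standing on the bench is moved more than 30 mm (distance of any of dome_stake, square_stake from where it was at the start of the episode above 0.03 m).
It fails at once if the short stake or disc on the ledge is moved more than 30 mm (distance of any of short_stake, disc from where it was at the start of the episode above 0.03 m).
It also fails if it takes over 67 s, if anything falls off the work surface, if the arm or the gripper's body presses on something with over 40 N, if the wrist force passes 120 N, or if a joint passes its speed limit or range.

ROBOT

A 6-joint arm with a two-finger parallel gripper is mounted at the origin on the work surface. World frame = base frame: x ahead of the robot, y to its left, z up, the work surface at z = 0. Lengths are in m, angles in rad, forces in N, time in s.
With the tool pointing down it reaches from about 0.325 to 0.9 m from the base axis. Payload 6.1 kg.
Tool frame: the origin (TCP) lies between the finger pads; the fingertips stand 11 mm ahead of it and the grasp point (between the pads) lies 8 mm behind it; x points along the fingers, y is the direction in which the jaws open and shut, and the axes are right-handed (so a half turn about x gives the same grasp; the last joint's range is limited). The gripper opens to 85 mm and grips with 20 to 120 N. Pads are 22 mm wide; open, the fingers measure 114 mm over their backs; the gripper's body (76 mm by 85 mm) begins 54 mm behind the grasp point. The pads swing forward as they close: fully open they stand 13 mm farther back than shut.
Start: joints at [-1.334, 0.22, 1.526, -0, 1.395, -0.126], TCP at [0.222, -0.584, 0.242] pointing down, gripper open.
Joint ranges: [-2.98, 2.98], [-0.91, 2.08], [0.09, 2.57], [-1.24, 4.39], [0.2, 2.65], [-2.68, 2.68]. Speed limits (rad/s): [2.57, 2.57, 3.01, 3.14, 3.14, 3.14].

INTERFACE

Orientations are given as a unit quaternion [w, x, y, z].
In Python, from station import bot, snapshot, get_calibration, spotter gives the robot as it stands.
- The arm moves only by the shell command python3 -m pendant 'ROWS'. ROWS is a JSON object of lists of equal length, an entry for each row: "dp": the shift along the tool's x, y, z in m, a list of three; "twist": the turn about the tool's x in rad; "fingers": the finger opening in m, from 0 to 0.0854. A call has 1 to 10 rows; each row is the pose to reach, as a shift and turn from the pose commanded when the call began, along the tool's axes at that moment; what a row does not reach only later rows make up. A row lasts 1/10 s, in which the tool goes at most 50 mm and 8.59 degrees, less where a joint would pass 70% of its speed; a pose out of reach is approached as far as the arm can. A call with a gripper value outside its range is refused whole. The fingers move at their own pace and stop on an object; the grip force is fixed at half the most. Time passes only in rows, so rows that repeat a pose let the fingers close. It gives the time, the measured TCP pose, the force and the opening at its end, in the units of the state.
- bot.state(): the state, without advancing time (a new reading comes with each control period).
- snapshot(name): name is "scene" or "top" or "wrist"; returns (picture, depth): 480x640x3 uint8, red, green, blue; 480x640 float32, m along the optical axis (not along the pixel's ray), 0 where there is no reading.
- get_calibration(name): a dict with "fx", "fy", "cx", "cy" (pixels), "distortion" ([k1, k2, p1, p2, k3] as OpenCV has them; the pictures are not rectified), "R" (3x3) and "t" (3): a world point X has camera coordinates R X + t; the wrist camera has in their place "mount" (4x4, takes a point from camera to tool coordinates, whose origin is the TCP and whose axes are the tool frame's). Camera axes: x right, y down, z forward; pixel columns grow to the right and rows downward; lengths in m; the calibration is good to about 2 mm. A picture is of the moment at which its call begins: read the wrist's pose just before it. get_calibration takes no time and is no camera call.
- bot.hand_in(): hands the job in, once; it reports no verdict.
Trained networks look in the newest picture that a camera, given by its name, has taken for a name from the list of things; names that differ only in an ending like _2 or _b are one class to them, and where a whole thing is asked for, a point or a joint stands for the part that bears it (a point fixed in the world has none). Each returns a list of dicts, best first, with "score" (0 to 1); they miss things now and then, are a little off and sometimes report something else, mostly with a low value. They report only what shows in the picture. A call takes as long as a camera call. They do not tell look-alikes from the thing itself.
- spotter.spot_in(name, camera): "extent" ([left, top, right, bottom] in pixels, round what is visible of it).
- spotter.trace(name, camera): "pixels" (480x640 bool, what is visible of it) and "extent" ([left, top, right, bottom] in pixels, round what is visible of it).
The state is a dict: "time_s": time; "joint_pos": joint angles; "dq": joint speeds; "joint_torque": joint torques, N m; "position": TCP position; "tcp_rot": TCP orientation; "contact_force": force on the tool from outside, world axes, zero at the start; "moment": the same for the moment, N m; "finger_gap": finger opening in m.
Only numpy, scipy, OpenCV 4.12 (cv2) and the standard library are available. Lean on these libraries where they do the work, as an engineer would, in place of code of your own. Each camera call takes 0.05 s, during which the arm holds its last target.

## Working session

There is one attempt and no reset: what is moved stays moved. The work goes in short steps, Python scripts to look and compute and a shell command to move; the robot and the scene stay as the last step left them, time stands still between calls to the robot, and variables do not carry over. Pictures are saved under pics/ and viewed, and the job is handed in when it is done.

```bash
ls; mkdir -p pics
python3 - <<'E'
from station import bot, snapshot, get_calibration, spotter
import cv2
s=bot.state(); print(s)
for n in ("scene","top"):
    p,d=snapshot(n); cv2.imwrite(f"pics/{n}0.png",p[:,:,::-1]); 
    import numpy as np
    np.save(f"pics/{n}0.npy",d)
    c=get_calibration(n); print(n,c)
print(get_calibration("wrist"))
E
```

```text
pics
{'time_s': 0.0, 'joint_pos': array([-1.33408686e+00,  2.21236232e-01,  1.52761809e+00,  6.45712629e-06,
        1.39467546e+00, -1.26104785e-01]), 'dq': array([ 0.00095412,  0.00029779, -0.00037224,  0.00115747,  0.00022343,
        0.00032926]), 'joint_torque': array([ 4.36835871e-04, -4.96906722e+01, -3.89392984e+01, -2.82762330e-04,
        1.11716651e-02, -2.45822213e-05]), 'position': array([ 0.22167534, -0.58374777,  0.24118926]), 'tcp_rot': array([-0.1268874 , -0.69546786, -0.12825531,  0.69553908]), 'contact_force': array([ 0.3334544 , -0.42287535,  0.71786854]), 'moment': array([-0.00546014,  0.03355615,  0.02128199]), 'finger_gap': 0.08528942208848356}
scene {'fx': 445.1880463885573, 'fy': 445.1880463885573, 'cx': 319.8567469580223, 'cy': 247.03659071480308, 'distortion': array([0.03479371, 0.        , 0.        , 0.        , 0.        ]), 'R': array([[ 0.23401663,  0.97221968, -0.00501136],
       [ 0.54333123, -0.13505269, -0.8285843 ],
       [-0.80624276,  0.19117968, -0.55984189]]), 't': array([-0.01706868, -0.15862517,  1.92929485])}
top {'fx': 461.62277856043124
[... 213 characters left out ...]
6634],
       [-0.9892597 , -0.01648061, -0.14523651],
       [ 0.14546191, -0.0134131 , -0.98927293]]), 't': array([-0.14535263,  0.50273117,  1.35385238])}
{'fx': 346.50067440542836, 'fy': 346.50067440542836, 'cx': 320.0823001582629, 'cy': 241.09862196357113, 'distortion': array([-0.03556491,  0.        ,  0.        ,  0.        ,  0.        ]), 'mount': array([[-1.35762898e-04, -3.28438737e-01,  9.44525266e-01,
        -1.32297553e-01],
       [ 9.99999914e-01,  3.26728612e-04,  2.57349620e-04,
         1.12410373e-04],
       [-3.93127013e-04,  9.44525219e-01,  3.28438665e-01,
        -8.48086614e-02],
       [ 0.00000000e+00,  0.00000000e+00,  0.00000000e+00,
         1.00000000e+00]])}
```

View pics/scene0.png

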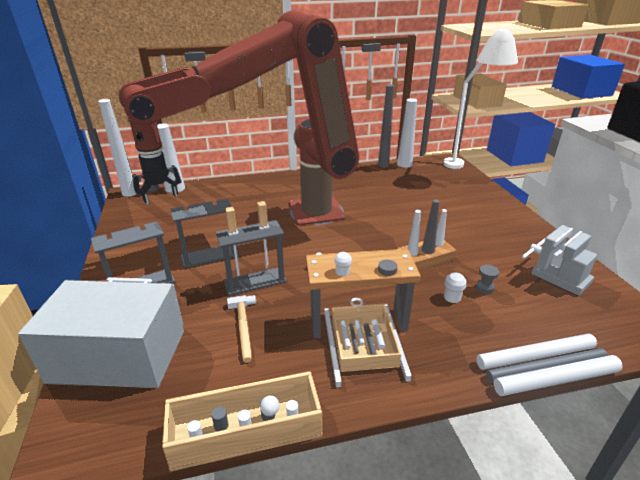

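View pics/top0.png

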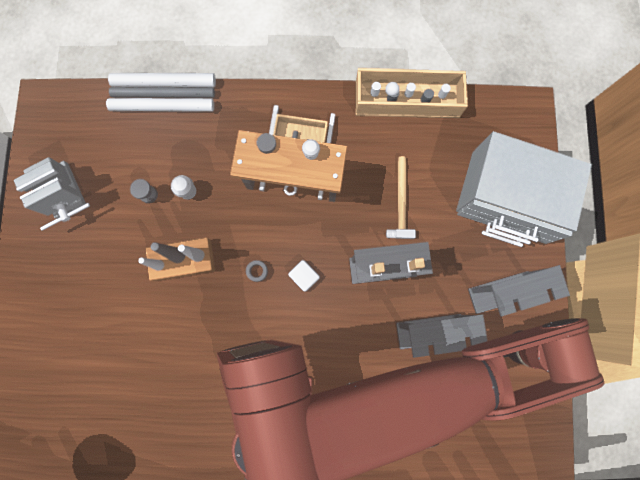

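The top picture shows three bracket look-alikes, at (390,262) holding rods, (520,290) and (440,332). In this view the robot's left is image-left, so (390,262) is the one to use. Next I'll check it in a crop and run the networks.

```bash
cat > h.py <<'E'
import numpy as np, cv2
from station import bot, snapshot, get_calibration, spotter
from scipy.spatial.transform import Rotation as Rn
def cal(n):
    c=get_calibration(n); K=np.array([[c['fx'],0,c['cx']],[0,c['fy'],c['cy']],[0,0,1]])
    return c,K,np.array(c['distortion'])
def pose():
    s=bot.state(); q=s['tcp_rot']; T=np.eye(4); T[:3,:3]=Rn.from_quat([q[1],q[2],q[3],q[0]]).as_matrix(); T[:3,3]=s['position']; return T
def to_world(n,uv,z,T=None):
    c,K,D=cal(n); uv=np.asarray(uv,float).reshape(-1,1,2)
    r=cv2.undistortPoints(uv,K,D).reshape(-1,2); P=np.c_[r,np.ones(len(r))]*np.asarray(z).reshape(-1,1)
    if n=='wrist':
        M=T@c['mount']; return P@M[:3,:3].T+M[:3,3]
    return (P-c['t'])@c['R']
def ray_z(n,uv,h,T=None):
    a=to_world(n,uv,np.ones(len(np.atleast_2d(uv))),T)
    if n=='wrist': o=(T@cal(n)[0]['mount'])[:3,3]
    else: c=cal(n)[0]; o=-c['R'].T@c['t']
    d=a-o; return o+d*((h-o[2])/d[:,2])[:,None]
def proj(n,X,T=None):
    c,K,D=cal(n)
    if n=='wrist':
        M=np.linalg.inv(T@c['mount']);R,t=M[:3,:3],M[:3,3]
    else:R,t=c['R'],c['t']
    X=np.asarray(X,float).reshape(-1,3)
    return cv2.projectPoints(X,cv2.Rodrigues(np.array(R))[0],np.array(t,float),K,D)[0].reshape(-1,2)
def cloud(n,d,T=None,mask=None):
    m=d>0
    if mask is not None:m&=mask
    v,u=np.nonzero(m); return to_world(n,np.c_[u,v],d[v,u],T),np.c_[u,v]
E
python3 - <<'E'
from h import *
for n in ("scene","top"):
    p=cv2.imread(f"pics/{n}0.png")
    snapshot(n)
    for o in ("hook","straight_rod","bracket","ledge","tray","mandrels"):
        print(n,o,[(np.round(x['extent']).astype(int).tolist(),round(x['score'],2)) for x in spotter.spot_in(o,n)])
    if n=="scene": a=p[170:330,170:330]
    else: b=p[220:340,340:460]
a=cv2.resize(a,(640,640))[:600];b=cv2.resize(b,(600,600))
cv2.imwrite("pics/cs.png",a);cv2.imwrite("pics/ct.png",b)
d=np.load("pics/top0.npy")
for uv in [(377,268),(417,264),(390,250),(290,190),(290,170)]:
    print(uv,to_world('top',[uv],[d[uv[1],uv[0]]]).round(3))
E
```

```text
scene hook [([255, 200, 270, 267], 0.57)]
scene straight_rod [([230, 206, 235, 232], 0.65)]
scene bracket [([217, 221, 282, 294], 0.91), ([92, 224, 174, 288], 0.87), ([171, 197, 242, 269], 0.56), ([446, 273, 467, 302], 0.44)]
scene ledge [([306, 250, 417, 389], 0.64)]
scene tray [([328, 296, 401, 372], 0.83)]
scene mandrels [([403, 200, 456, 273], 0.76)]
top hook [([366, 262, 386, 274], 0.49)]
top straight_rod [([405, 261, 428, 271], 0.65)]
top bracket [([398, 316, 490, 358], 0.93), ([466, 265, 573, 318], 0.91), ([348, 240, 434, 286], 0.89)]
top ledge [([232, 106, 344, 199], 0.89), ([348, 239, 433, 287], 0.63)]
top tray [([274, 112, 326, 196], 0.6), ([368, 264, 388, 275], 0.18)]
top mandrels [([137, 239, 215, 283], 0.97)]
(377, 268) [[ 0.404 -0.264  0.285]]
(417, 264) [[ 0.415 -0.362  0.291]]
(390, 250) [[ 0.46  -0.309  0.201]]
(290, 190) [[ 0.672 -0.026 -0.001]]
(290, 170) [[ 0.67  -0.039  0.217]]
```

View pics/cs.png

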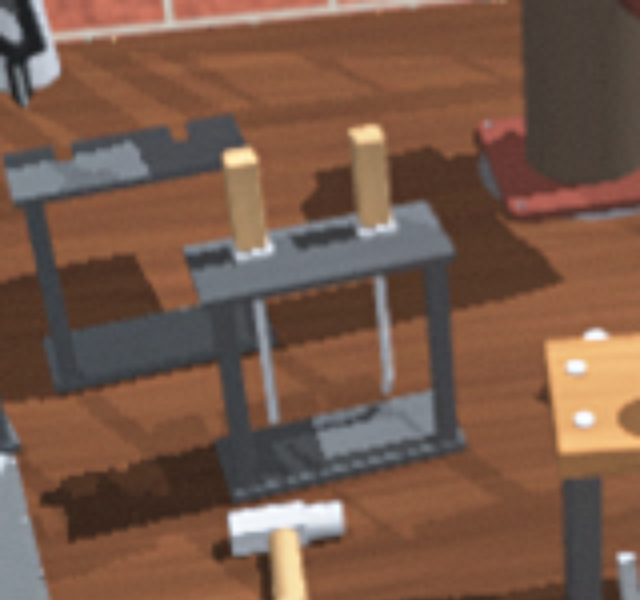

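View pics/ct.png

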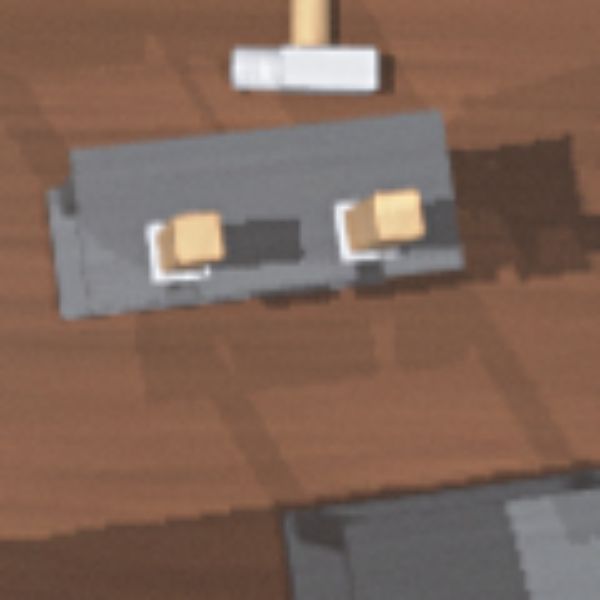

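Run:
```python
from h import *
print(pose().round(3))
p,d=snapshot("top")
W,uv=cloud("top",d)
def rect(W,sel):
    q=W[sel][:,:2].astype(np.float32); r=cv2.minAreaRect(q*1000); b=cv2.boxPoints(r); return len(q),r,b.round(0).tolist()
t=[x for x in spotter.trace("bracket","top")]
for x in t: print(np.round(x['extent']),x['score'])
m=[x for x in t if abs(x['extent'][0]-348)<8][0]['pixels']
P,_=cloud("top",d,mask=cv2.erode(m.astype(np.uint8),np.ones((1,1)))>0)
print(np.median(P[:,2])); print(rect(P,(abs(P[:,2]-.2)<.012)))
t=spotter.trace("ledge","top"); m=[x for x in t if x['extent'][0]<260][0]['pixels']
P,_=cloud("top",d,mask=m); print(np.median(P[:,2])); print(rect(P,(abs(P[:,2]-.215)<.01)))
# handles tops
for nm in("hook","straight_rod"):
    for x in spotter.trace(nm,"top"):
        P,_=cloud("top",d,mask=x['pixels']); s=P[:,2]>.275; print(nm,x['score'],P[s].mean(0),rect(P,s) if s.sum()>5 else 0)
```

```text
[[ 0.     0.355 -0.935  0.222]
 [-0.    -0.935 -0.355 -0.584]
 [-1.     0.     0.     0.242]
 [ 0.     0.     0.     1.   ]]
[398. 316. 486. 357.] 0.67
[464. 268. 570. 315.] 0.67
[273. 117. 329. 194.] 0.44
[232. 107. 347. 201.] 0.33Traceback (most recent call last):
  File "<stdin>", line 9, in <module>
IndexError: list index out of range
```

Run:
```python
from h import *
d=np.load("pics/top0.npy"); p=cv2.imread("pics/top0.png")
def reg(x0,y0,x1,y1):
    m=np.zeros((480,640),bool);m[y0:y1,x0:x1]=1;return m
def rect(P):
    q=(P[:,:2]*1000).astype(np.float32); r=cv2.minAreaRect(q);return len(q),np.round(cv2.boxPoints(r),0).tolist(),r
P,_=cloud("top",d,mask=reg(342,235,438,292)); 
for lo,hi in((.19,.21),(.203,.215),(.275,.3)):
    s=(P[:,2]>lo)&(P[:,2]<hi); print(lo,np.median(P[s,2]),rect(P[s]))
s=P[:,2]>.275
for a in(P[s][P[s][:,1]>-.31],P[s][P[s][:,1]<-.31]): print("handle",a.mean(0),rect(a))
P,_=cloud("top",d,mask=reg(222,100,355,205)); s=abs(P[:,2]-.215)<.01; print("ledge",np.median(P[s,2]),rect(P[s]))
```

```text
0.19 0.20134675036316452 (2067, [[375.0, -222.0], [400.0, -422.0], [484.0, -412.0], [459.0, -211.0]], ((429.6061706542969, -316.8284912109375), (85.2489013671875, 201.6741180419922), 7.145989418029785))
0.203 0.20421456285606898 (544, [[374.0, -223.0], [400.0, -421.0], [485.0, -410.0], [459.0, -211.0]], ((429.4642639160156, -316.4017028808594), (84.91795349121094, 200.53880310058594), 7.472823619842529))
0.275 0.2865337976546413 (201, [[393.0, -259.0], [408.0, -383.0], [432.0, -380.0], [416.0, -256.0]], ((412.06390380859375, -319.077392578125), (23.848804473876953, 124.98200225830078), 7.02964973449707))
handle [ 0.40543557 -0.26825213  0.28625446] (99, [[394.0, -257.0], [395.0, -282.0], [418.0, -281.0], [417.0, -256.0]], ((405.7123718261719, -268.92333984375), (22.739450454711914, 24.3751220703125), 2.3922815322875977))
handle [ 0.41790746 -0.36748865  0.28629614] (102, [[405.0, -358.0], [408.0, -383.0], [431.0, -380.0], [428.0, -355.0]], ((418.2906799316406, -368.67822265625), (23.581884384155273, 24.996185302734375), 6.891700267791748))
ledge 0.2161438927015215 (4634, [[613.0, -173.0], [744.0, -191.0], [785.0, 106.0], [653.0, 124.0]], ((698.88623046875, -33.842193603515625), (299.9738464355469, 133.03048706054688), 82.1913833618164))
```

```bash
python3 -m pendant '{"dp":[[-0.05,0,0],[-0.1,0,0],[-0.1,-0.03,-0.035],[-0.1,-0.06,-0.07],[-0.1,-0.09,-0.11],[-0.1,-0.12,-0.15],[-0.1,-0.15,-0.19],[-0.1,-0.18,-0.225],[-0.1,-0.207,-0.257],[-0.1,-0.229,-0.284]],"twist":[0,0,0.05,0.1,0.15,0.2,0.239,0.239,0.239,0.239],"fingers":[0.0854,0.0854,0.0854,0.0854,0.0854,0.0854,0.0854,0.0854,0.0854,0.0854]}'
python3 - <<'E'
from h import *
for n in("wrist","scene","top"):
    T=pose(); p,d=snapshot(n); cv2.imwrite(f"pics/{n}1.png",p[:,:,::-1]); np.save(f"pics/{n}1.npy",d)
    if n=="wrist": 
        print(T.round(3)); np.save("pics/T1.npy",T)
    for o in("hook","straight_rod","tray_eye"): print(n,o,[(np.round(x['extent']).tolist(),round(x['score'],2)) for x in spotter.spot_in(o,n)])
p=cv2.imread("pics/scene0.png")[280:330,320:400]; cv2.imwrite("pics/r1.png",cv2.resize(p,None,fx=5,fy=5,interpolation=2))
p=cv2.imread("pics/top1.png")[170:210,250:330]; cv2.imwrite("pics/r2.png",cv2.resize(p,None,fx=8,fy=8,interpolation=2))
p=cv2.imread("pics/scene1.png")[170:330,190:310]; cv2.imwrite("pics/r3.png",cv2.resize(p,(450,600)))
E
```

```text
time_s: 1.9
position: [0.4068, -0.2673, 0.3426]
tcp_rot: [0.044, 0.706, 0.044, -0.705]
contact_force: [1.3, 0.4, -0.5]
finger_gap: 0.085
[[ 0.001  0.124 -0.992  0.407]
 [-0.    -0.992 -0.124 -0.267]
 [-1.     0.    -0.001  0.343]
 [ 0.     0.     0.     1.   ]]
wrist hook [([305.0, 215.0, 342.0, 288.0], 0.81), ([424.0, 215.0, 508.0, 289.0], 0.52)]
wrist straight_rod [([425.0, 213.0, 509.0, 289.0], 0.78)]
wrist tray_eye []
scene hook [([257.0, 204.0, 270.0, 268.0], 0.62)]
scene straight_rod [([225.0, 207.0, 237.0, 274.0], 0.69), ([259.0, 201.0, 270.0, 266.0], 0.23)]
scene tray_eye [([330.0, 299.0, 401.0, 369.0], 0.7)]
top hook [([173.0, 172.0, 194.0, 198.0], 0.27)]
top straight_rod []
top tray_eye [([269.0, 117.0, 328.0, 196.0], 0.73)]
```

View pics/wrist1.png

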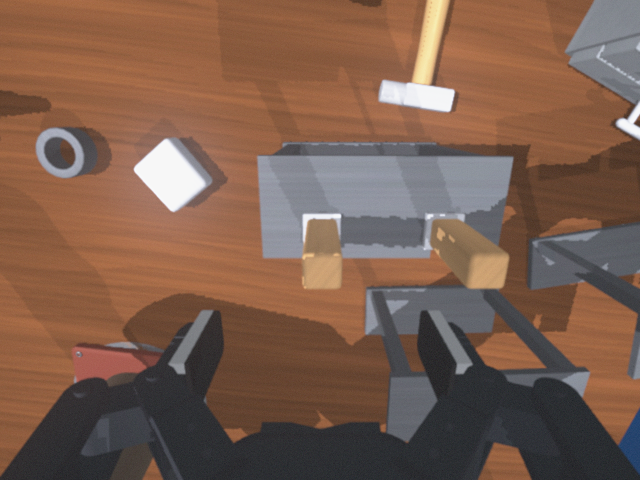

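View pics/r1.png

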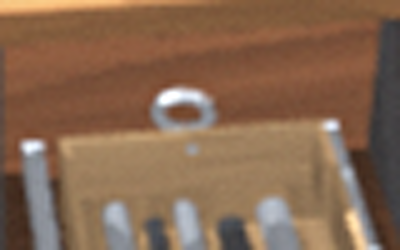

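View pics/r2.png

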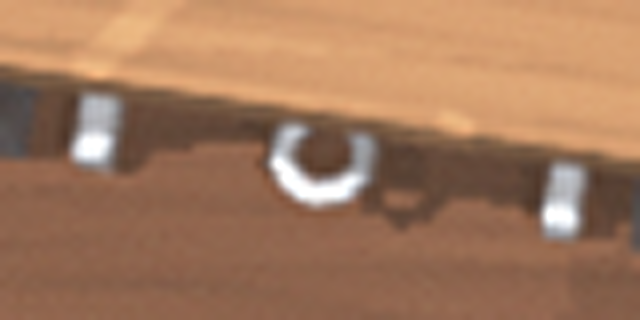

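View pics/r3.png

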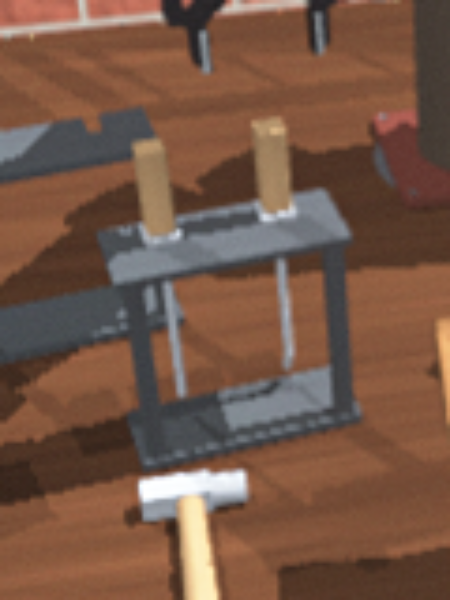

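Hook candidates are the left-slot rod (wrist (322,250), scene (263,240)) and the right-slot rod (wrist (466,250), scene (231,245)). I'll compare where each rod's end shows with where it would project for a hook and for a straight rod, and also measure the ring.

Run:
```python
from h import *
a=np.deg2rad(7.1); X=np.array([np.cos(a),np.sin(a),0]);Y=np.array([-X[1],X[0],0]);O=np.array([.4123,-.3189,.2])
for s in(50,-50):
    h=O+Y*s/1000
    for nm,q in(("top",(0,86)),("bend",(0,-150)),("tipend",(-14.5,-175.5)),("straightend",(0,-168))):
        print(s,nm,proj("scene",h+X*q[0]/1000+np.array([0,0,q[1]/1000])).round(1))
p=cv2.imread("pics/scene1.png")[250:285,225:285]; cv2.imwrite("pics/r4.png",cv2.resize(p,None,fx=12,fy=12,interpolation=2))
e1=ray_z("top",[(290.4,190.0)],.045);e2=ray_z("scene",[(356.8,301.4)],.045);print(e1,e2)
L=np.array([.991,-.136]);F=np.array([.633,-.0245])
for e in(e1,e2):
    v=e[0,:2]-F; print(v@L, v@np.array([.136,.991]))
```

```text
50 top [[260.5 202.6]]
50 bend [[266.  263.7]]
50 tipend [[265.4 267.3]]
50 straightend [[266.4 267.9]]
-50 top [[228.5 208.2]]
-50 bend [[237. 270.]]
-50 tipend [[236.9 273.6]]
-50 straightend [[237.6 274.3]]
[[ 0.66008086 -0.03065423  0.045     ]] [[ 0.66122866 -0.02484484  0.045     ]]
0.027674106014986457 -0.0024158425669088216
0.028021496772251252 0.0034973568141533906
```

View pics/r4.png

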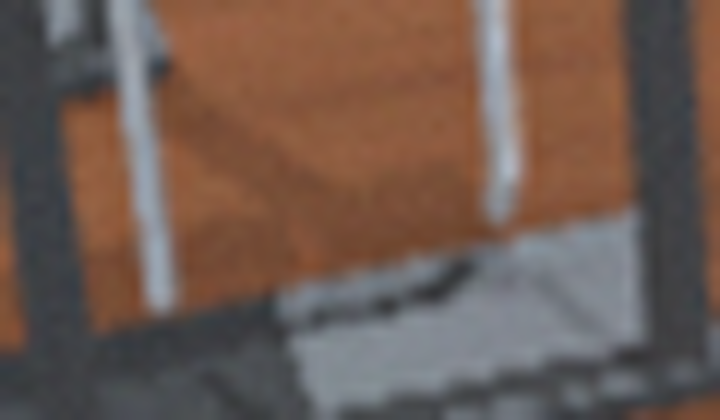

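The left-slot rod is the hook: its end and its shadow are visibly bent at about (503,185) in the crop, while the other rod is straight. The ring lies 28 mm behind the edge on the centreline, so the slide reads about 17 mm. Next I'll descend and grip.

```bash
python3 -m pendant '{"dp":[[0.03,0.002,0],[0.06,0.002,0],[0.08,0.002,0],[0.088,0.002,0],[0.088,0.002,0],[0.088,0.002,0],[0.088,0.002,0],[0.088,0.002,0],[0.088,0.002,0],[0.088,0.002,0]],"twist":[0,0,0,0,0,0,0,0,0,0],"fingers":[0.0854,0.0854,0.0854,0.0854,0.0854,0.0,0,0,0,0]}'
python3 -m pendant '{"dp":[[0,0,0],[0,0,0],[0,0,0]],"twist":[0,0,0],"fingers":[0,0,0]}'
python3 - <<'E'
from h import *
T=pose(); p,d=snapshot("wrist"); cv2.imwrite("pics/w2.png",p[:,:,::-1]); print(bot.state()['contact_force'],bot.state()['moment'])
E
```

```text
time_s: 3.5
position: [0.4066, -0.2716, 0.2551]
tcp_rot: [0.044, 0.706, 0.044, -0.705]
contact_force: [-0.6, 0.8, 2.7]
finger_gap: 0.0236
time_s: 3.8
position: [0.4066, -0.2716, 0.2551]
tcp_rot: [0.044, 0.706, 0.044, -0.705]
contact_force: [-0.6, 1.5, 6.5]
finger_gap: 0.0236
[-0.16487431  1.88955352  6.7187287 ] [0.22389776 0.13687026 0.00672283]
```

View pics/w2.png

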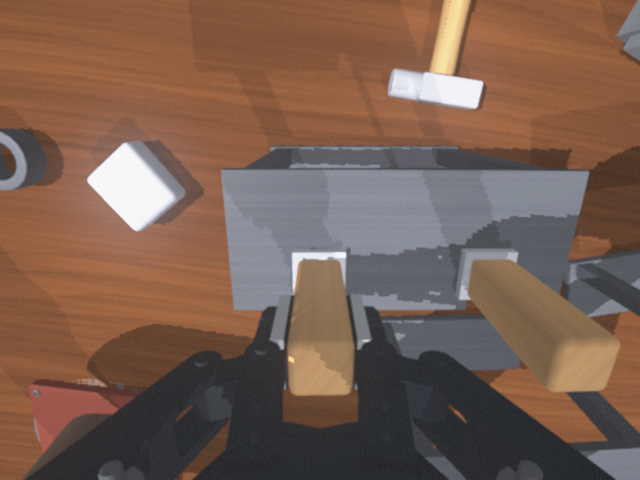

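Grip is good at 23.6 mm. The tool can't tilt, so I'll pivot the rod between the pads: raise it 12 mm, then push the handle back against the slot's end so it leans.

```bash
python3 -m pendant '{"dp":[[-0.006,0,0],[-0.012,0,0],[-0.012,0,0],[-0.012,0,-0.004],[-0.012,0,-0.008],[-0.012,0,-0.012],[-0.012,0,-0.016],[-0.012,0,-0.016]],"twist":[0,0,0,0,0,0,0,0],"fingers":[0,0,0,0,0,0,0,0]}'
python3 - <<'E'
from h import *
for n in("wrist","scene"):
    p,d=snapshot(n); cv2.imwrite(f"pics/{n}3.png",p[:,:,::-1])
    if n=="scene": cv2.imwrite("pics/s3.png",cv2.resize(p[150:330,180:320,::-1],(466,600)))
E
```

```text
time_s: 4.65
position: [0.4206, -0.2692, 0.2651]
tcp_rot: [-0.043, -0.704, -0.044, 0.708]
contact_force: [-7.4, -0.1, -0.5]
finger_gap: 0.0232
```

View pics/wrist3.png

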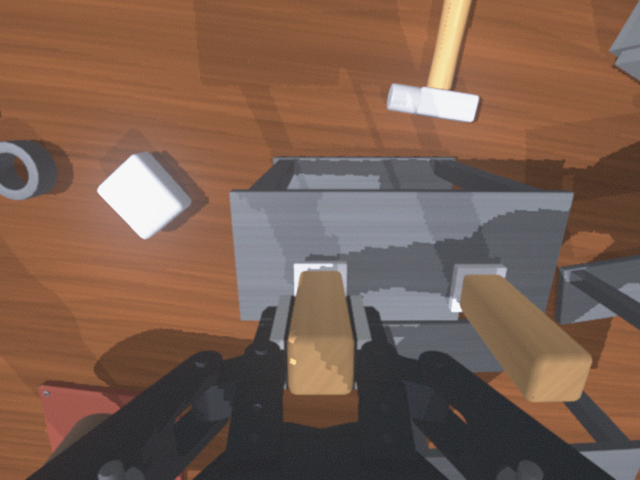

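View pics/s3.png

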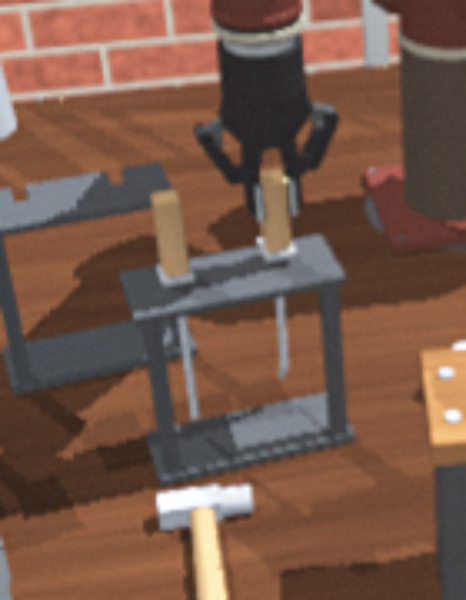

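```bash
python3 -m pendant '{"dp":[[0,0,-0.004],[0,0,-0.008],[0,0,-0.012],[0,0,-0.016],[0,0,-0.016]],"twist":[0,0,0,0,0],"fingers":[0,0,0,0,0]}'
python3 - <<'E'
from h import *
for n in("wrist",):
    p,d=snapshot(n); cv2.imwrite(f"pics/{n}4.png",p[:,:,::-1])
E
```

```text
time_s: 5.25
position: [0.4357, -0.2671, 0.2642]
tcp_rot: [-0.043, -0.703, -0.045, 0.708]
contact_force: [-7.9, -0.3, -1.7]
finger_gap: 0.0234
```

View pics/wrist4.png

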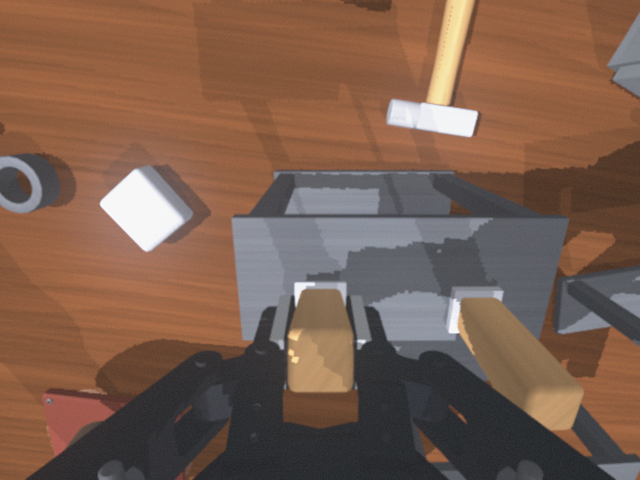

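```bash
python3 -m pendant '{"dp":[[0,0,-0.004],[0,0,-0.008],[0,0,-0.012],[0,0,-0.016],[0,0,-0.018],[0,0,-0.018]],"twist":[0,0,0,0,0,0],"fingers":[0,0,0,0,0,0]}'
python3 - <<'E'
from h import *
T=pose();p,d=snapshot("wrist"); cv2.imwrite(f"pics/wrist5.png",p[:,:,::-1]);np.save("pics/w5.npy",d);np.save("pics/T5.npy",T)
p,d=snapshot("scene");cv2.imwrite("pics/s5.png",cv2.resize(p[150:330,180:320,::-1],(466,600)))
E
```

```text
time_s: 5.9
position: [0.4538, -0.2649, 0.2646]
tcp_rot: [-0.043, -0.703, -0.044, 0.708]
contact_force: [-7.6, -0.3, 0.1]
finger_gap: 0.0235
```

View pics/wrist5.png

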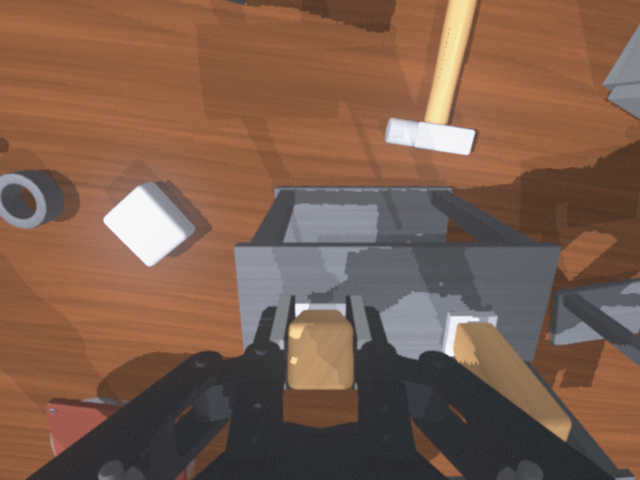

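View pics/s5.png

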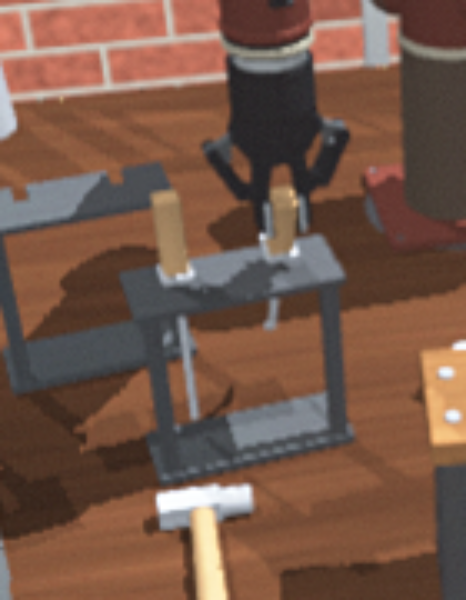

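The rod pivoted in the grip to roughly 30°, and the straight rod hasn't moved. Next I'll back it out of the slot, lift, and carry it left.

```bash
python3 -m pendant '{"dp":[[0,0,0.02],[0,0,0.04],[0,0,0.06],[-0.04,0,0.065],[-0.08,0,0.065],[-0.12,0,0.06],[-0.12,-0.04,0.05],[-0.12,-0.08,0.035],[-0.12,-0.12,0.02],[-0.12,-0.155,0.005]],"twist":[0,0,0,0,0,0,0,0,0,0],"fingers":[0,0,0,0,0,0,0,0,0,0]}'
python3 -m pendant '{"dp":[[0,-0.04,-0.015],[0,-0.078,-0.03],[0,-0.078,-0.03],[0,-0.078,-0.03],[0,-0.078,-0.03],[0,-0.078,-0.03],[0,-0.078,-0.03],[0,-0.078,-0.03],[0,-0.078,-0.03],[0,-0.078,-0.03]],"twist":[0,0,-0.14,-0.28,-0.42,-0.56,-0.7,-0.84,-0.98,-1.12],"fingers":[0,0,0,0,0,0,0,0,0,0]}'
python3 - <<'E'
from h import *
print(pose().round(3))
p,d=snapshot("scene");cv2.imwrite("pics/s6.png",p[:,:,::-1])
p,d=snapshot("top");cv2.imwrite("pics/t6.png",p[:,:,::-1])
E
```

```text
time_s: 7.0
position: [0.4322, -0.1101, 0.3862]
tcp_rot: [0.044, 0.706, 0.044, -0.706]
contact_force: [0.7, -0.3, -2.5]
finger_gap: 0.0233
time_s: 8.0
position: [0.4522, -0.0306, 0.3859]
tcp_rot: [-0.413, -0.573, -0.414, 0.574]
contact_force: [0.5, 0.5, -1.3]
finger_gap: 0.0235
[[-0.     0.949 -0.316  0.452]
 [ 0.    -0.316 -0.949 -0.031]
 [-1.    -0.001 -0.     0.386]
 [ 0.     0.     0.     1.   ]]
```

View pics/s6.png

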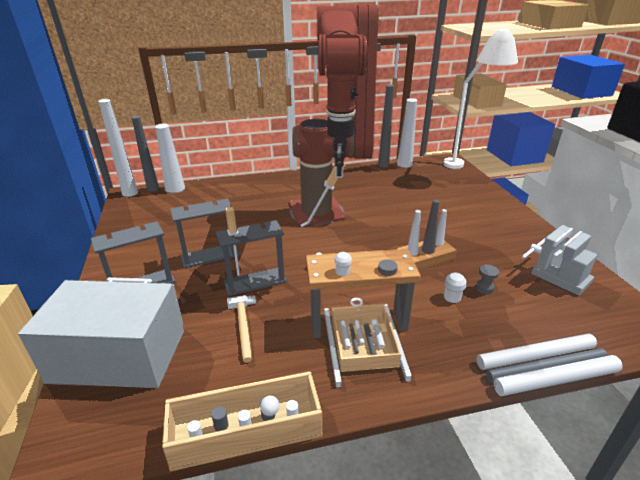

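Run:
```python
from h import *
T=pose()
p=cv2.imread("pics/s6.png")
h=T[:3,2]; up=np.array([0,0,1.]); G=T[:3,3]+up*.008
def pts(th,g):  # g = distance grasp above collar underside
    a=up*np.cos(th)-h*np.sin(th)  # rod up axis; handle to -h
    f=h*np.cos(th)+up*np.sin(th)  # hook -x
    O=G-a*g
    return O, np.array([O+a*.086,O,O-a*.15,O+f*.0125-a*.172, O+f*.0145-a*.1755])
for th in(24,28,32):
    print(th,proj("scene",pts(np.deg2rad(th),.062)[1]).round(1).tolist(), pts(np.deg2rad(th),.062)[1][3].round(3))
c=p[150:240,280:370]; c=cv2.resize(c,(600,600),interpolation=2)
for th,col in((24,(0,255,0)),(30,(255,0,0))):
    q=((proj("scene",pts(np.deg2rad(th),.062)[1])-[280,150])*600/90)
    for x in q: cv2.circle(c,tuple(int(v) for v in x+3.3),4,col,1)
cv2.imwrite("pics/s6c.png",c)
```

```text
24 [[342.2, 161.9], [330.3, 185.5], [311.3, 222.9], [305.2, 226.6], [304.2, 227.2]] [ 0.418 -0.132  0.185]
28 [[342.7, 162.2], [329.0, 184.9], [307.2, 221.0], [300.8, 224.3], [299.8, 224.9]] [ 0.413 -0.145  0.193]
32 [[343.2, 162.5], [327.8, 184.2], [303.2, 218.9], [296.6, 221.8], [295.5, 222.3]] [ 0.409 -0.158  0.202]
```

View pics/s6c.png

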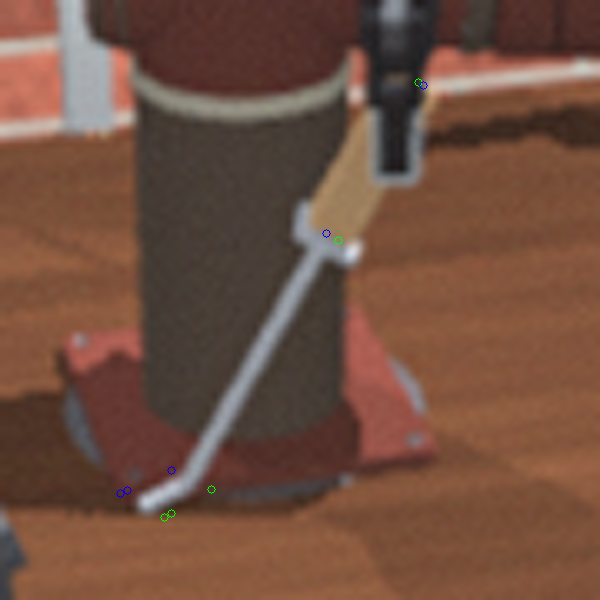

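```bash
python3 -m pendant '{"dp":[[0,0.002,-0.03],[0,0.002,-0.032],[0,0.002,-0.032],[0,0.002,-0.032],[0,0.002,-0.032],[0,0.002,-0.032],[0,0.002,-0.032],[0,0.002,-0.032],[0,0.002,-0.032],[0,0.002,-0.032]],"twist":[-0.14,-0.28,-0.42,-0.56,-0.7,-0.84,-0.98,-1.12,-1.26,-1.4],"fingers":[0,0,0,0,0,0,0,0,0,0]}'
python3 -m pendant '{"dp":[[0,0,0],[0,0,0],[0,0,0],[0,0,0],[0.04,0,0],[0.08,0,0],[0.11,0,0],[0.123,0,0],[0.123,0,0]],"twist":[-0.14,-0.28,-0.356,-0.356,-0.356,-0.356,-0.356,-0.356,-0.356],"fingers":[0,0,0,0,0,0,0,0,0]}'
python3 - <<'E'
from h import *
T=pose();print(T.round(4), np.rad2deg(np.arctan2(T[1,2],T[0,2])))
p,d=snapshot("scene");cv2.imwrite("pics/s7.png",p[:,:,::-1])
p,d=snapshot("top");cv2.imwrite("pics/t7.png",p[:,:,::-1])
h=T[:3,2]; up=np.array([0,0,1.]); G=T[:3,3]+up*.008
def pts(th,g):
    a=up*np.cos(th)-h*np.sin(th);f=h*np.cos(th)+up*np.sin(th);O=G-a*g
    return np.array([O+a*.086,O,O-a*.15,O+f*.0125-a*.172, O+f*.0145-a*.1755])
for n,x0,y0,k in(("s7",290,200,5),("t7",240,150,5)):
    im=cv2.imread(f"pics/{n}.png")[y0:y0+115,x0:x0+130]; im=cv2.resize(im,None,fx=k,fy=k,interpolation=2)
    for x in (proj("scene" if n=="s7" else "top",pts(np.deg2rad(27.3),.063))-[x0,y0])*k: cv2.circle(im,tuple(int(v) for v in x+k/2),4,(0,255,0),1)
    cv2.imwrite(f"pics/{n}c.png",im)
E
```

```text
time_s: 9.1
position: [0.4642, -0.0011, 0.386]
tcp_rot: [0.685, 0.174, 0.686, -0.174]
contact_force: [0.7, -0.4, -0.6]
finger_gap: 0.0232
time_s: 10.0
position: [0.463, -0.001, 0.2615]
tcp_rot: [0.704, 0.051, 0.707, -0.051]
contact_force: [-0.1, -0.4, -0.9]
finger_gap: 0.0233
[[-3.900e-03  1.439e-01  9.896e-01  4.630e-01]
 [ 7.000e-04  9.896e-01 -1.439e-01 -1.000e-03]
 [-1.000e+00  2.000e-04 -4.000e-03  2.615e-01]
 [ 0.000e+00  0.000e+00  0.000e+00  1.000e+00]] -8.27174846030242
```

View pics/s7c.png

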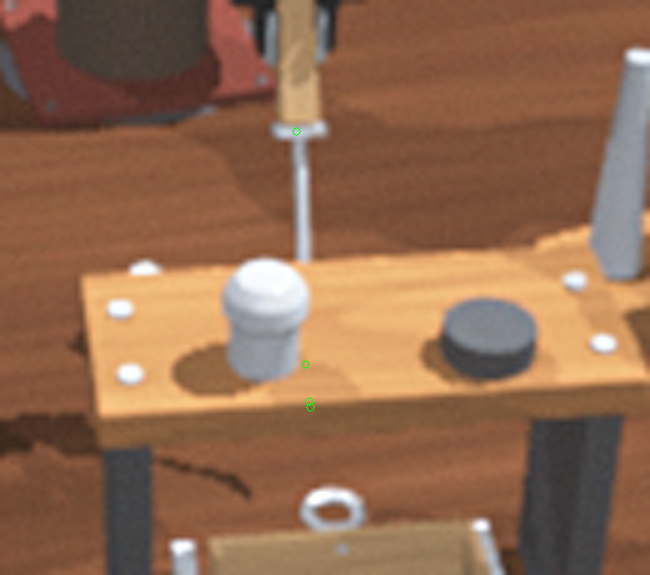

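View pics/t7c.png

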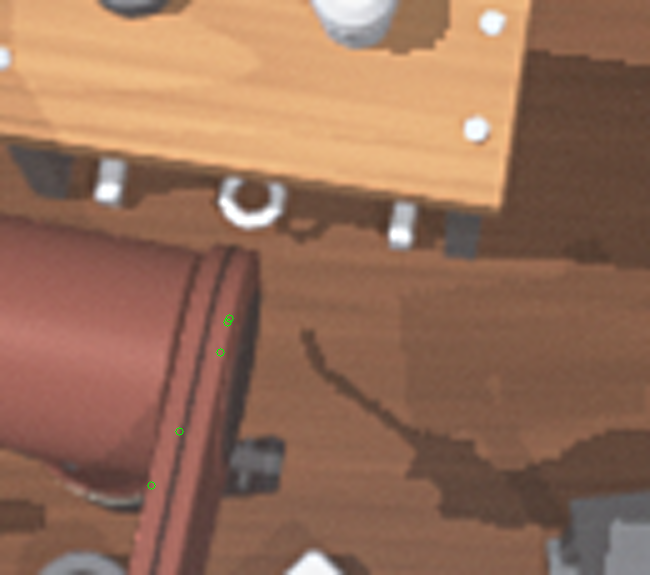

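```bash
python3 -m pendant '{"dp":[[0,0,0.025],[0,0.001,0.05],[0,0.0015,0.07],[0,0.0015,0.08],[0,0.0015,0.08],[0,0.0015,0.08]],"twist":[0,0,0,0,0,0],"fingers":[0,0,0,0,0,0]}'
cat > v.py <<'E'
from h import *
import sys
k=sys.argv[1]
T=pose();print(T[:3,3].round(4))
p,d=snapshot("scene");cv2.imwrite(f"pics/s{k}.png",p[:,:,::-1])
x0,y0,w,hh,f=[int(v) for v in sys.argv[2:7]]
cv2.imwrite(f"pics/s{k}c.png",cv2.resize(p[y0:y0+hh,x0:x0+w,::-1],None,fx=f,fy=f,interpolation=2))
p,d=snapshot("wrist");cv2.imwrite(f"pics/w{k}.png",p[:,:,::-1])
E
python3 v.py 8 300 200 110 120 5
```

```text
time_s: 10.7
position: [0.5434, -0.011, 0.264]
tcp_rot: [0.705, 0.05, 0.705, -0.05]
contact_force: [-0.2, 0.8, -1.9]
finger_gap: 0.0236
[ 0.5434 -0.011   0.264 ]
```

View pics/s8c.png

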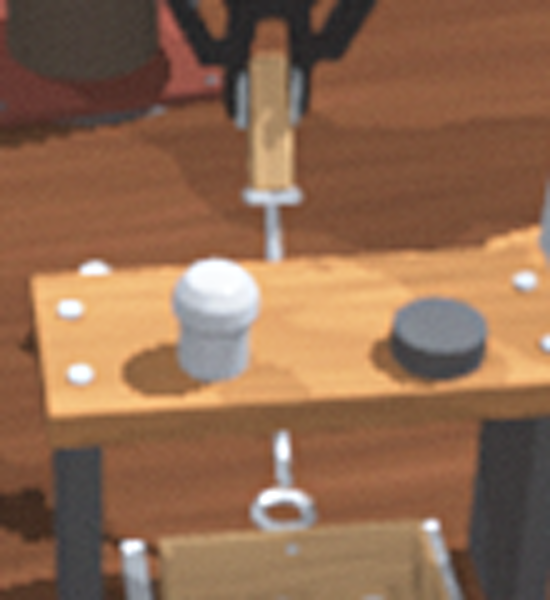

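View pics/w8.png

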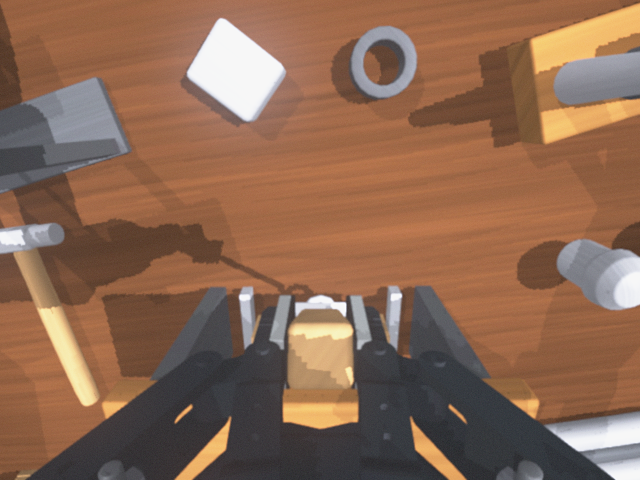

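Run:
```python
from h import *
e=np.array([.6607,-.0283,.045])
print(proj("scene",[e,e+[0,0,.02],e+[0,0,.025]]))
d=snapshot("scene")[1]
for v in range(288,304):
    r=d[v,352:362]; W=to_world("scene",np.c_[np.arange(352,362),np.full(10,v)],r); 
    s=W[:,2]>.03; print(v,W[s].round(3).tolist() if s.any() else '')
```

```text
[[355.66992011 301.46712176]
 [355.92977745 296.46315391]
 [355.99545721 295.19941721]]
288 [[0.639, -0.028, 0.081], [0.65, -0.029, 0.089], [0.644, -0.024, 0.084]]
289 [[0.641, -0.029, 0.078], [0.648, -0.028, 0.084], [0.648, -0.025, 0.084]]
290 [[0.646, -0.027, 0.079], [0.645, -0.024, 0.077]]
291 [[0.654, -0.03, 0.082], [0.651, -0.026, 0.078]]
292 [[0.651, -0.028, 0.074], [0.654, -0.026, 0.076]]
293 [[0.658, -0.031, 0.077], [0.656, -0.027, 0.074], [0.654, -0.023, 0.072]]
294 [[0.661, -0.032, 0.075], [0.657, -0.027, 0.072], [0.658, -0.024, 0.071]]
295 [[0.66, -0.031, 0.071], [0.662, -0.029, 0.072], [0.662, -0.025, 0.071]]
296 [[0.666, -0.033, 0.072], [0.664, -0.029, 0.069], [0.664, -0.026, 0.069]]
297 [[0.663, -0.032, 0.066], [0.667, -0.03, 0.069], [0.663, -0.026, 0.064]]
298 [[0.649, -0.027, 0.048]]
299 [[0.648, -0.036, 0.046], [0.652, -0.034, 0.049], [0.652, -0.031, 0.048], [0.651, -0.027, 0.046], [0.653, -0.025, 0.048], [0.658, -0.023, 0.051], [0.653, -0.019, 0.047], [0.658, -0.017, 0.05]]
300 [[0.649, -0.037, 0.043], [0.655, -0.035, 0.047], [0.657, -0.033, 0.048], [0.654, -0.029, 0.046], [0.656, -0.026, 0.046], [0.655, -0.022, 0.045], [0.66, -0.021, 0.049], [0.655, -0.016, 0.044], [0.662, -0.015, 0.049], [0.657, -0.01, 0.044]]
301 [[0.656, -0.039, 0.045], [0.658, -0.036, 0.046], [0.654, -0.019, 0.039], [0.66, -0.017, 0.044], [0.665, -0.016, 0.048], [0.665, -0.013, 0.047]]
302 [[0.661, -0.04, 0.045], [0.669, -0.017, 0.048], [0.67, -0.014, 0.048]]
303 [[0.666, -0.042, 0.046], [0.672, -0.018, 0.046], [0.674, -0.016, 0.047]]
```

The tip shows at scene (356.6,297), directly over the ring at (356.8,301), and both agree at about x=0.661, y=-0.028. Lowering.

```bash
python3 -m pendant '{"dp":[[0.008,0,0],[0.016,0,0],[0.022,0,0],[0.022,0,0]],"twist":[0,0,0,0],"fingers":[0,0,0,0]}'
python3 v.py 9 300 200 110 120 5
```

```text
time_s: 11.25
position: [0.5432, -0.0111, 0.2402]
tcp_rot: [0.705, 0.05, 0.706, -0.05]
contact_force: [0.2, -1.0, -0.5]
finger_gap: 0.0232
[ 0.5432 -0.0111  0.2402]
```

View pics/s9c.png

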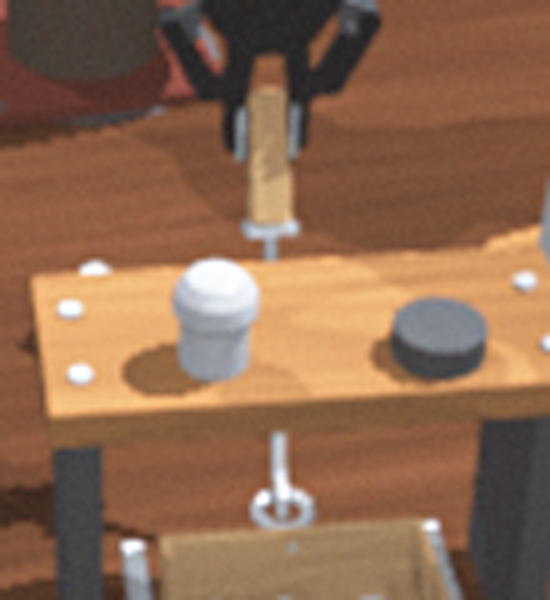

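```bash
python3 -m pendant '{"dp":[[0.008,0,0],[0.014,0,0],[0.018,0,0],[0.018,0,0],[0.018,0,0]],"twist":[0,0,0,0,0],"fingers":[0,0,0,0,0]}'
python3 v.py 10 300 200 110 120 5
```

```text
time_s: 11.85
position: [0.5431, -0.0111, 0.2227]
tcp_rot: [0.705, 0.05, 0.706, -0.05]
contact_force: [1.1, -1.1, -1.2]
finger_gap: 0.0231
[ 0.5431 -0.0111  0.2227]
```

View pics/s10c.png

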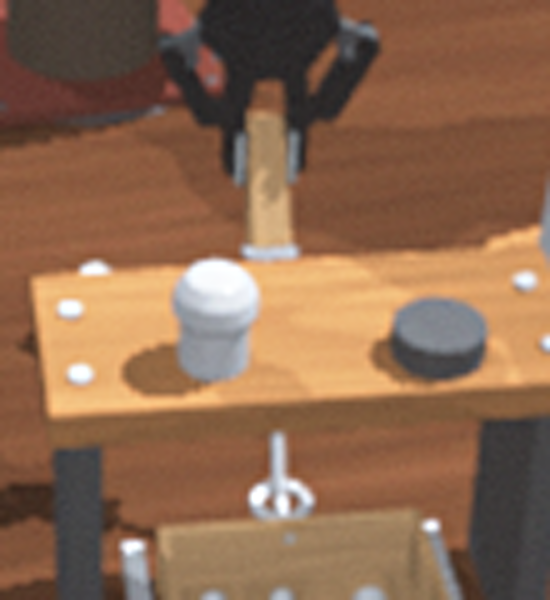

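```bash
python3 -m pendant '{"dp":[[0,0,-0.006],[0,0,-0.014],[0,0,-0.023],[0,0,-0.032],[0,0,-0.041],[0,0,-0.05],[0,0,-0.058],[0,0,-0.065],[0,0,-0.07],[0,0,-0.07]],"twist":[0,0,0,0,0,0,0,0,0,0],"fingers":[0,0,0,0,0,0,0,0,0,0]}'
python3 v.py 11 300 200 110 120 5
```

```text
time_s: 12.95
position: [0.4734, -0.0009, 0.2232]
tcp_rot: [0.705, 0.05, 0.706, -0.05]
contact_force: [0.3, 0.6, -1.7]
finger_gap: 0.0231
[ 0.4734 -0.0009  0.2232]
```

View pics/s11c.png

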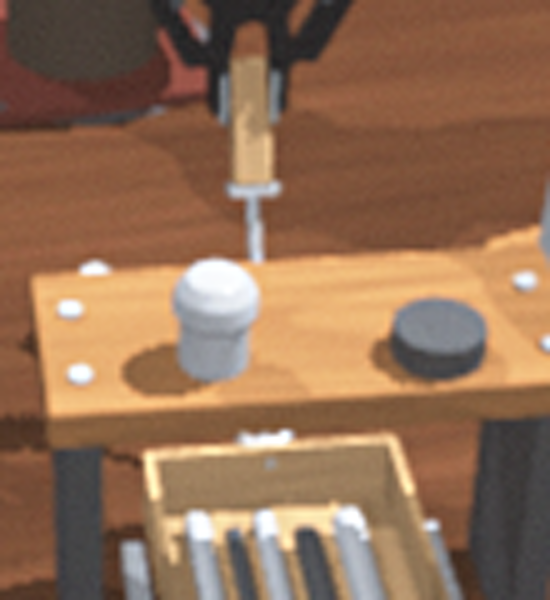

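View pics/w11.png

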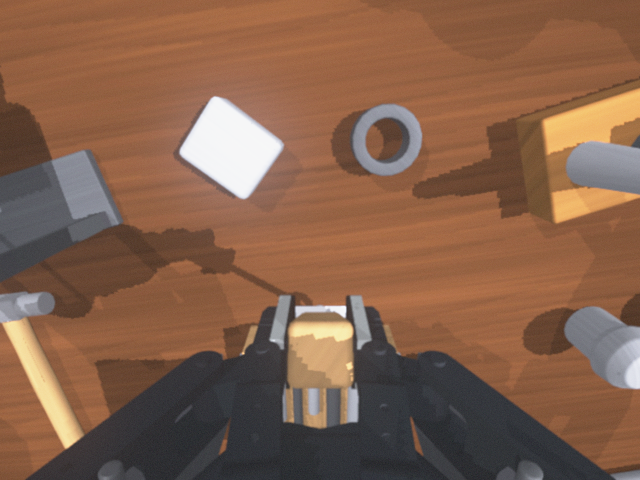

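```bash
python3 -m pendant '{"dp":[[0,0,-0.006],[0,0,-0.012],[0,0,-0.018],[0,0,-0.024],[0,0,-0.024]],"twist":[0,0,0,0,0],"fingers":[0,0,0,0,0]}'
python3 - <<'E'
from h import *
for n in("top","scene"):
    p,d=snapshot(n); cv2.imwrite(f"pics/{n}12.png",p[:,:,::-1]); np.save(f"pics/{n}12.npy",d)
p=cv2.imread("pics/top12.png")[90:270,230:400]; cv2.imwrite("pics/t12c.png",cv2.resize(p,None,fx=3.3,fy=3.3))
L=np.array([.991,-.136]);F=np.array([.633,-.0245]);N=np.array([.136,.991])
W,uv=cloud("scene",np.load("pics/scene12.npy")); a=(W[:,:2]-F)@L; b=(W[:,:2]-F)@N
s=(abs(b)<.09)&(a>.1)&(a<.35)&(W[:,2]>.045)&(W[:,2]<.07)
print("tray rear",np.percentile(a[s],[90,97,99,99.7]))
E
```

```text
time_s: 13.55
position: [0.4497, 0.0024, 0.2234]
tcp_rot: [0.705, 0.05, 0.705, -0.05]
contact_force: [0.1, -0.3, -0.1]
finger_gap: 0.023
tray rear [0.15791884 0.15878582 0.15913814 0.15959068]
```

View pics/t12c.png

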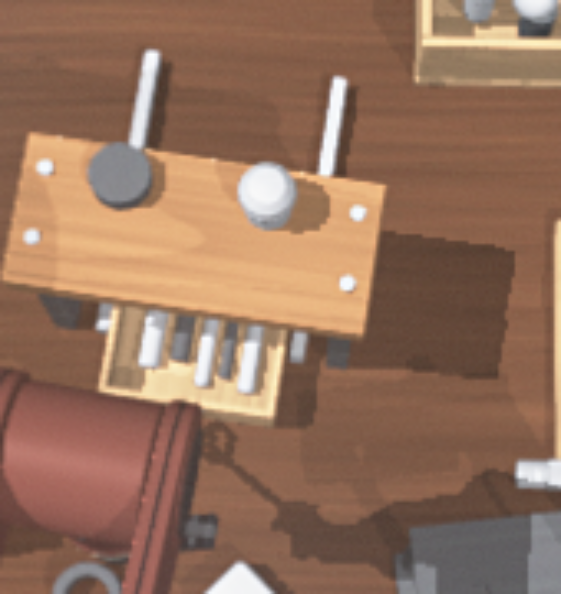

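The rear wall sits 159 mm behind the edge, so the slide reads about 0.114. I'll pull on until the stop pushes back.

```bash
python3 -m pendant '{"dp":[[0,0,-0.004],[0,0,-0.007],[0,0,-0.009],[0,0,-0.009]],"twist":[0,0,0,0],"fingers":[0,0,0,0]}'
python3 - <<'E'
from h import *
L=np.array([.991,-.136]);F=np.array([.633,-.0245]);N=np.array([.136,.991])
p,d=snapshot("scene");cv2.imwrite("pics/s13.png",p[:,:,::-1])
W,uv=cloud("scene",d); a=(W[:,:2]-F)@L; b=(W[:,:2]-F)@N
s=(abs(b)<.09)&(a>.1)&(a<.35)&(W[:,2]>.045)&(W[:,2]<.07)
print("tray rear",np.percentile(a[s],[90,97,99,99.7]))
print(bot.state()['contact_force'],bot.state()['moment'])
E
```

```text
time_s: 14.05
position: [0.4417, 0.0034, 0.2238]
tcp_rot: [0.706, 0.05, 0.705, -0.05]
contact_force: [1.8, -1.0, 1.7]
finger_gap: 0.0233
tray rear [0.15780333 0.15917689 0.15966963 0.16042947]
[ 0.74115645 -1.0699085   2.23025744] [-0.37387433 -0.78326387 -0.04339687]
```

```bash
python3 - <<'E'
from h import *
L=np.array([.991,-.136]);F=np.array([.633,-.0245]);N=np.array([.136,.991])
d=np.load("pics/scene0.npy")
W,uv=cloud("scene",d); a=(W[:,:2]-F)@L; b=(W[:,:2]-F)@N
s=(abs(b)<.09)&(a>.1)&(a<.35)&(W[:,2]>.045)&(W[:,2]<.07)
print("tray rear0",np.percentile(a[s],[90,97,99,99.7]))
d=np.load("pics/top12.npy")
for nm,d in(("before",d),("now",snapshot("top")[1])):
    W,uv=cloud("top",d); a=(W[:,:2]-F)@L; b=(W[:,:2]-F)@N
    s=(abs(b+.03)<.04)&(a>-.09)&(a<-.01)&(W[:,2]>.045)&(W[:,2]<.065)
    print(nm,"tray front",np.percentile(a[s],[.3,1,3,10]))
p=snapshot("top")[0];cv2.imwrite("pics/t13.png",cv2.resize(p[150:260,240:380,::-1],None,fx=4.5,fy=4.5,interpolation=2))
E
python3 v.py 14 300 180 110 120 5
```

```text
tray rear0 [0.26054837 0.26162583 0.2624943  0.26330723]
before tray front [-0.04647643 -0.04632406 -0.04596328 -0.04562806]
now tray front [-0.06773255 -0.06596806 -0.05227093 -0.04829201]
[0.4417 0.0034 0.2237]
```

View pics/t13.png

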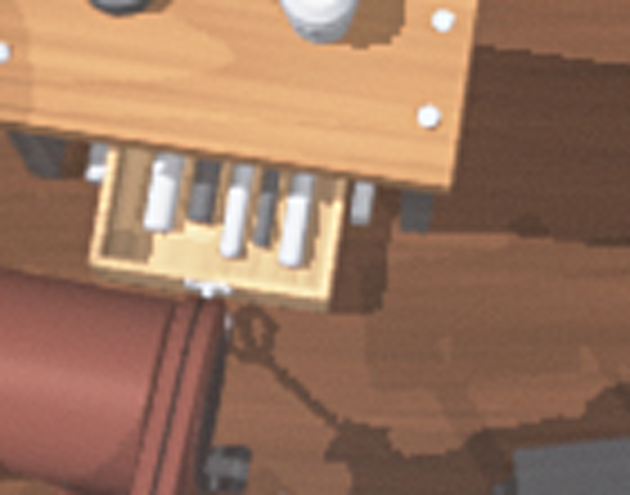

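View pics/w14.png

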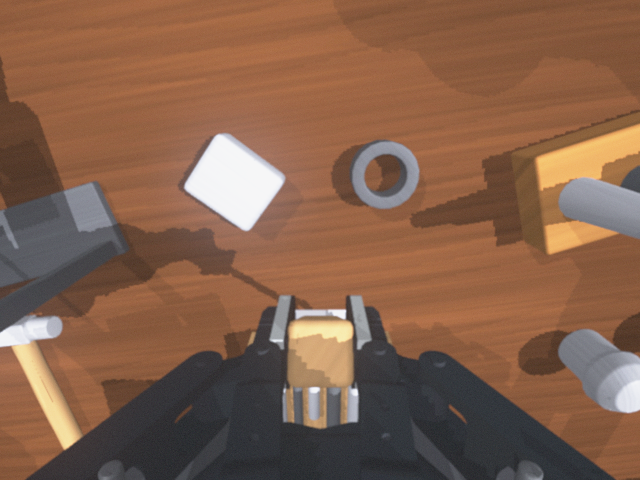

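View pics/s14c.png

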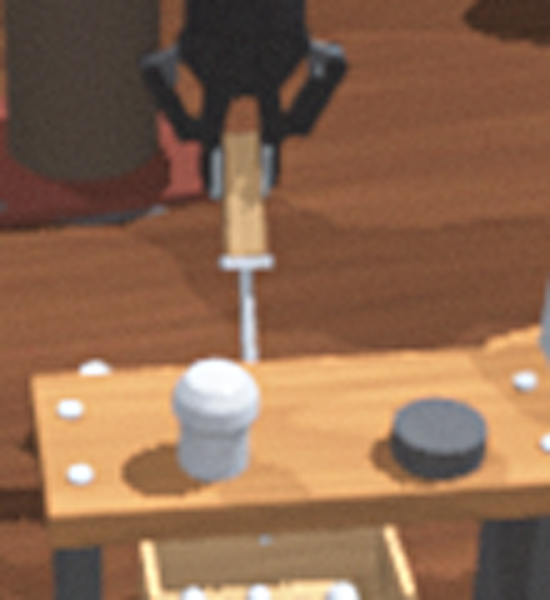

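Run:
```python
from h import *
L=np.array([.991,-.136]);F=np.array([.633,-.0245]);N=np.array([.136,.991])
# rim front outer edge at z .057 in top crop t13: points along the front wall top outer edge and inner
for px in((150,272),(270,287),(208,293),(208,283)):
    e=ray_z("top",[(px[0]/4.5+240-.4,px[1]/4.5+150-.4)],.057)[0,:2]-F; print(px,e@L,e@N)
```

```text
(150, 272) -0.044425850333314816 0.03818946637434967
(270, 287) -0.042281919134954264 -0.04252150957636807
(208, 293) -0.052617632287191025 -0.0023684998537071666
(208, 283) -0.04591090317087518 -0.0012612304853257706
```

```bash
python3 -m pendant '{"dp":[[0,0,-0.003],[0,0,-0.006],[0,0,-0.006]],"twist":[0,0,0],"fingers":[0,0,0]}'
python3 - <<'E'
from h import *
L=np.array([.991,-.136]);F=np.array([.633,-.0245]);N=np.array([.136,.991])
p,d=snapshot("scene");cv2.imwrite("pics/s15.png",p[:,:,::-1])
W,uv=cloud("scene",d); a=(W[:,:2]-F)@L; b=(W[:,:2]-F)@N
s=(abs(b)<.09)&(a>.1)&(a<.35)&(W[:,2]>.045)&(W[:,2]<.07)
print("tray rear",np.percentile(a[s],[90,97,99,99.7]))
d=snapshot("top")[1]; W,uv=cloud("top",d); a=(W[:,:2]-F)@L; b=(W[:,:2]-F)@N
s=(abs(b+.055)<.02)&(a>-.09)&(a<-.01)&(W[:,2]>.05)&(W[:,2]<.065)
print("tray front",s.sum(),np.percentile(a[s],[1,3,10]))
print(bot.state()['contact_force'],bot.state()['moment'])
E
```

```text
time_s: 14.6
position: [0.4351, 0.0044, 0.223]
tcp_rot: [0.705, 0.05, 0.706, -0.05]
contact_force: [2.4, -1.1, 0.1]
finger_gap: 0.0237
tray rear [0.15754899 0.15878537 0.15927296 0.15946681]
tray front 29 [-0.04627117 -0.04608679 -0.04556966]
[ 3.01766711 -1.80485961  0.07698117] [-0.23266039 -0.69500115 -0.03753967]
```

The tray stayed put through the last 14 mm of tool travel while the force rose to 3 N, so it is at its stop. Next I'll slacken, lift the hook out, and set the rod upright again by pressing its shaft on the plank's front edge.

```bash
python3 -m pendant '{"dp":[[0,0,0.003],[0,0,0.006],[-0.02,0,0.006],[-0.04,0,0.006],[-0.06,0,0.006],[-0.085,0,0.006],[-0.109,0,0.006],[-0.109,0,0.006]],"twist":[0,0,0,0,0,0,0,0],"fingers":[0,0,0,0,0,0,0,0]}'
python3 v.py 16 280 150 130 120 5
python3 - <<'E'
from h import *
L=np.array([.991,-.136]);F=np.array([.633,-.0245]);N=np.array([.136,.991])
p,d=snapshot("top");cv2.imwrite("pics/t16.png",p[:,:,::-1])
W,uv=cloud("top",d); a=(W[:,:2]-F)@L; b=(W[:,:2]-F)@N
s=(abs(b+.055)<.02)&(a>-.09)&(a<-.01)&(W[:,2]>.05)&(W[:,2]<.065)
print("tray front",s.sum(),np.percentile(a[s],[1,3,10]))
e=pose()[:2,3]-F; print(e@L,e@N)
E
```

```text
time_s: 15.5
position: [0.4427, 0.0034, 0.3352]
tcp_rot: [0.707, 0.05, 0.704, -0.05]
contact_force: [0.9, 0.1, -0.5]
finger_gap: 0.0233
[0.4427 0.0034 0.3352]
tray front 29 [-0.04589141 -0.04580091 -0.0454052 ]
-0.19417106971960216 0.0017504452963204432
```

View pics/s16c.png

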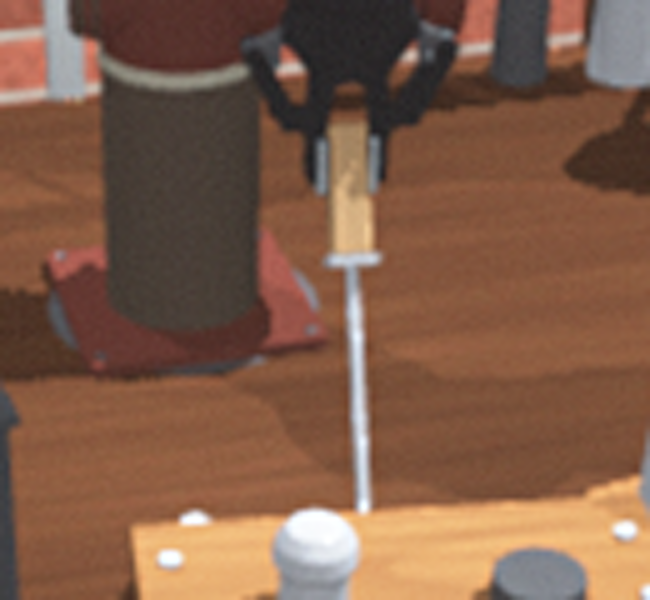

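View pics/t16.png

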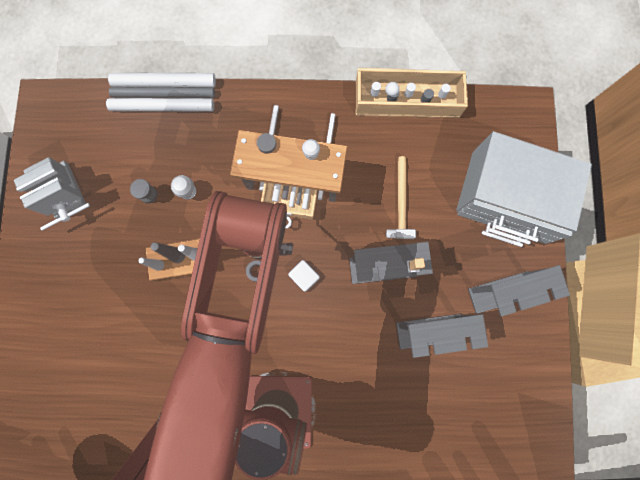

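```bash
python3 -m pendant '{"dp":[[0,0,0.03],[0,0,0.06],[0,0,0.08],[0,0,0.09],[0,0,0.1],[0,0,0.11],[0,0,0.12],[0,0,0.13],[0,0,0.14],[0,0,0.14]],"twist":[0,0,0,0,0,0,0,0,0,0],"fingers":[0,0,0,0,0,0,0,0,0,0]}'
python3 v.py 17 280 150 130 180 4
python3 -c "
from h import *
print(ray_z('top',[(289,224)],.045))
e=ray_z('top',[(289,224)],.045)[0,:2]-[.633,-.0245];print(e@[.991,-.136])"
```

```text
time_s: 16.65
position: [0.5811, -0.0165, 0.3318]
tcp_rot: [0.705, 0.05, 0.705, -0.05]
contact_force: [-2.1, -0.6, -3.5]
finger_gap: 0.0234
[ 0.5811 -0.0165  0.3318]
[[ 0.55465025 -0.02916268  0.045     ]]
-0.07701048173211214
```

View pics/s17c.png

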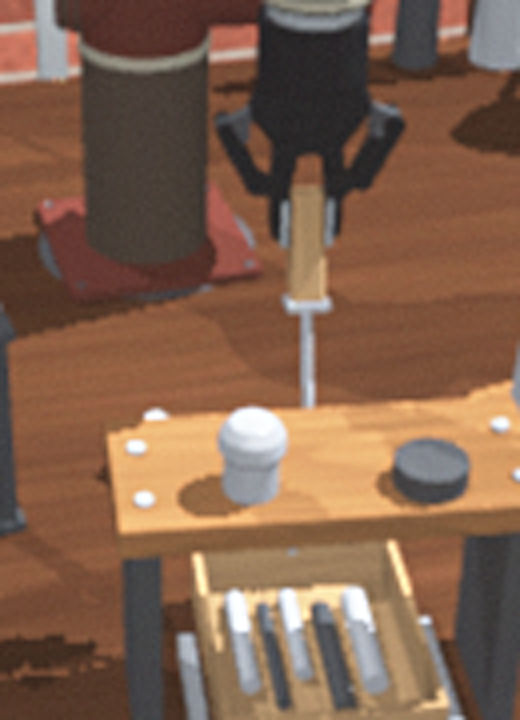

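View pics/w17.png

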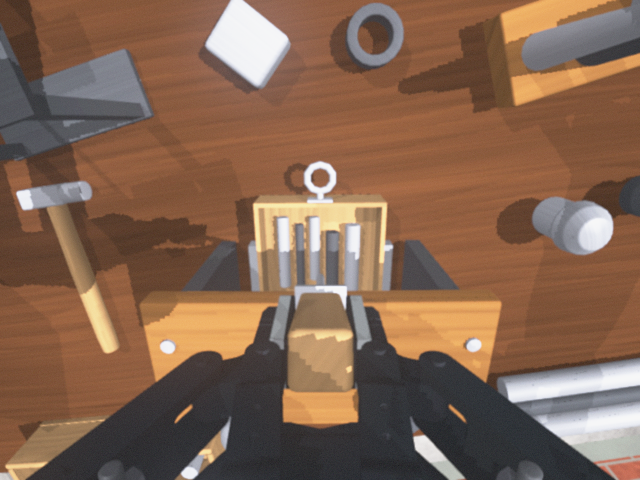

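```bash
python3 -m pendant '{"dp":[[0,0,0.01],[0,0,0.02],[0,0,0.03],[0,0,0.04],[0,0,0.048],[0,0,0.048]],"twist":[0,0,0,0,0,0],"fingers":[0,0,0,0,0,0]}'
python3 v.py 18 280 150 130 180 4
```

```text
time_s: 17.35
position: [0.629, -0.0234, 0.3321]
tcp_rot: [0.706, 0.05, 0.705, -0.05]
contact_force: [-1.5, -0.0, 0.8]
finger_gap: 0.0234
[ 0.629  -0.0234  0.3321]
```

View pics/w18.png

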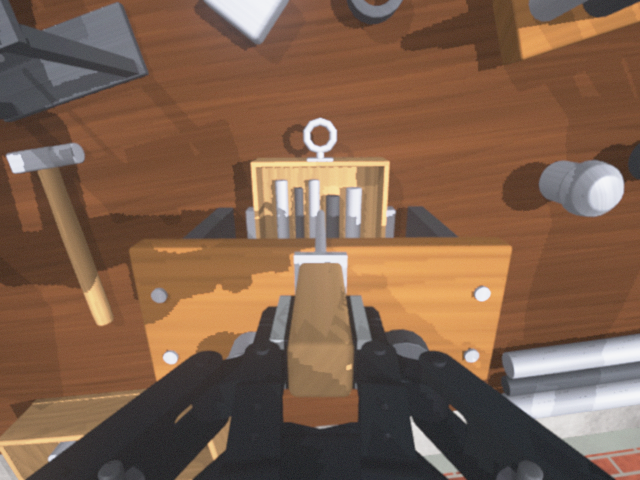

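View pics/s18c.png

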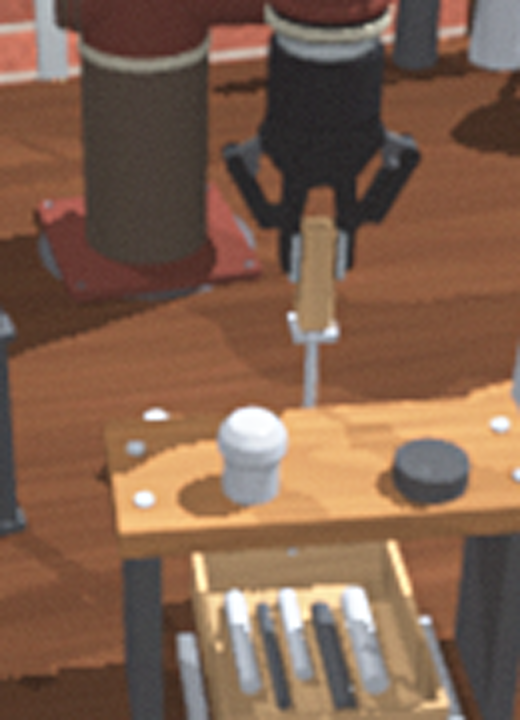

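The rod's outline in the wrist picture now matches the first upright grip: its collar top is at row 254, against 252 then. I'll back off and turn.

```bash
python3 -m pendant '{"dp":[[0,0,-0.03],[0,0,-0.07],[0,0,-0.11],[0,0,-0.15],[0,0,-0.15],[0,0,-0.15],[0,0,-0.15],[0,0,-0.15],[0,0,-0.15],[0,0,-0.15]],"twist":[0,0,0,0,0.14,0.28,0.42,0.56,0.7,0.84],"fingers":[0,0,0,0,0,0,0,0,0,0]}'
python3 -m pendant '{"dp":[[0,0,0],[0,0,0],[0,0,0],[0,0,0],[0,0,0],[0,0,0],[0,0,0],[0,0,0],[0,0,0],[0,0,0]],"twist":[0.14,0.28,0.42,0.56,0.7,0.84,0.98,1.12,1.26,1.4],"fingers":[0,0,0,0,0,0,0,0,0,0]}'
python3 -m pendant '{"dp":[[0,0,0],[0,0,0],[0,0,0],[0,0,0],[0,0,0],[0,0,0]],"twist":[0.14,0.28,0.42,0.56,0.633,0.633],"fingers":[0,0,0,0,0,0]}'
python3 - <<'E'
from h import *
T=pose();print(T.round(4)); R=T[:3,:3]
for w in((.345,-.15,.332),(.347,-.279,.332),(.347,-.279,.266),(.4066,-.2716,.266)): print(w,(R.T@(np.array(w)-T[:3,3])).round(4))
p,d=snapshot("scene");cv2.imwrite("pics/s19.png",p[:,:,::-1])
h=T[:3,2]; up=np.array([0,0,1.]); G=T[:3,3]+up*.008
def pts(th,g):
    a=up*np.cos(th)-h*np.sin(th);f=h*np.cos(th)+up*np.sin(th);O=G-a*g
    return np.array([O+a*.086,O,O-a*.15,O+f*.0125-a*.172, O+f*.0145-a*.1755])
x0,y0,k=290,140,5
im=cv2.resize(p[y0:y0+115,x0:x0+130,::-1],None,fx=k,fy=k,interpolation=2)
for x in (proj("scene",pts(0,.063))-[x0,y0])*k: cv2.circle(im,tuple(int(v) for v in x+k/2),4,(0,255,0),1)
cv2.imwrite("pics/s19c.png",im)
E
```

```text
time_s: 18.45
position: [0.4798, -0.002, 0.3327]
tcp_rot: [0.624, 0.336, 0.622, -0.335]
contact_force: [-0.2, 0.1, -0.2]
finger_gap: 0.0232
time_s: 19.45
position: [0.4799, -0.002, 0.3327]
tcp_rot: [0.261, 0.658, 0.26, -0.656]
contact_force: [-0.1, 0.2, -1.1]
finger_gap: 0.0236
time_s: 20.05
position: [0.4797, -0.002, 0.3327]
tcp_rot: [0.045, 0.707, 0.044, -0.705]
contact_force: [0.1, 0.4, -1.3]
finger_gap: 0.0236
[[ 2.600e-03  1.259e-01 -9.920e-01  4.797e-01]
 [-4.000e-04 -9.920e-01 -1.259e-01 -2.000e-03]
 [-1.000e+00  8.000e-04 -2.600e-03  3.327e-01]
 [ 0.000e+00  0.000e+00  0.000e+00  1.000e+00]]
(0.345, -0.15, 0.332) [0.0004 0.1298 0.1523]
(0.347, -0.279, 0.332) [0.0005 0.2581 0.1665]
(0.347, -0.279, 0.266) [0.0665 0.258  0.1667]
(0.4066, -0.2716, 0.266) [0.0666 0.2582 0.1067]
```

View pics/s19c.png

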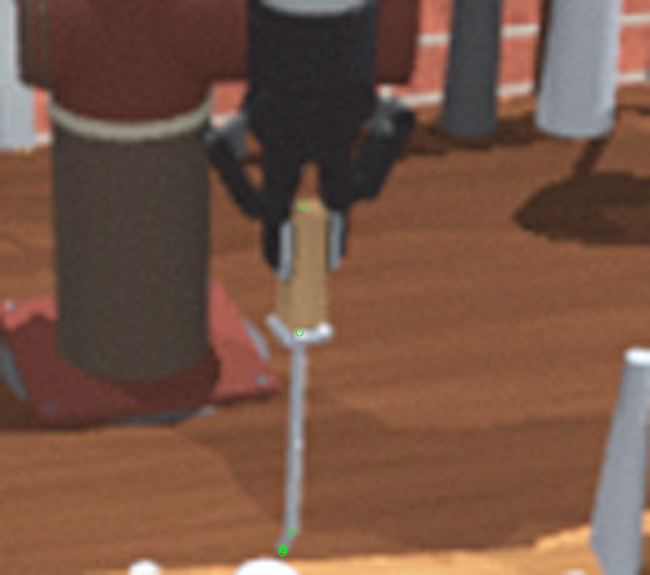

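Model overlay fits an upright rod. Moving to the front of the slot.

```bash
python3 -m pendant '{"dp":[[0,0.03,0.035],[0,0.06,0.07],[0,0.09,0.105],[0,0.115,0.135],[0,0.13,0.153],[0,0.16,0.158],[0,0.19,0.162],[0,0.22,0.165],[0,0.245,0.1665],[0,0.258,0.1665]],"twist":[0,0,0,0,0,0,0,0,0,0],"fingers":[0,0,0,0,0,0,0,0,0,0]}'
python3 -m pendant '{"dp":[[0.02,0,0],[0.04,0,0],[0.06,0,0],[0.065,0,0],[0.065,0,0]],"twist":[0,0,0,0,0],"fingers":[0,0,0,0,0]}'
python3 - <<'E'
from h import *
T=pose();print(T[:3,3].round(4));R=T[:3,:3]
print((R.T@(np.array((.4066,-.2716,.266))-T[:3,3])).round(4))
p,d=snapshot("wrist");cv2.imwrite("pics/w20.png",p[:,:,::-1])
p,d=snapshot("scene");cv2.imwrite("pics/s20c.png",cv2.resize(p[170:290,190:310,::-1],None,fx=5,fy=5,interpolation=2))
E
```

```text
time_s: 21.1
position: [0.3465, -0.2808, 0.3323]
tcp_rot: [0.045, 0.706, 0.044, -0.706]
contact_force: [0.5, -0.1, -1.0]
finger_gap: 0.0231
time_s: 21.6
position: [0.3465, -0.2783, 0.2668]
tcp_rot: [-0.045, -0.705, -0.046, 0.706]
contact_force: [0.0, -0.7, -0.7]
finger_gap: 0.0235
[ 0.3465 -0.2783  0.2668]
[ 0.0007  0.001  -0.0604]
```

View pics/w20.png

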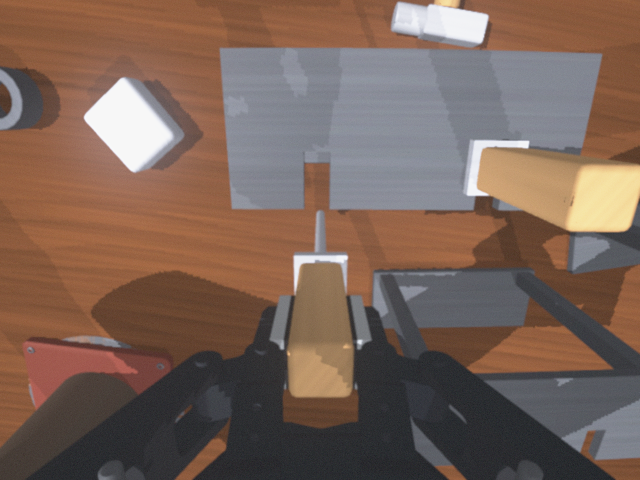

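View pics/s20c.png

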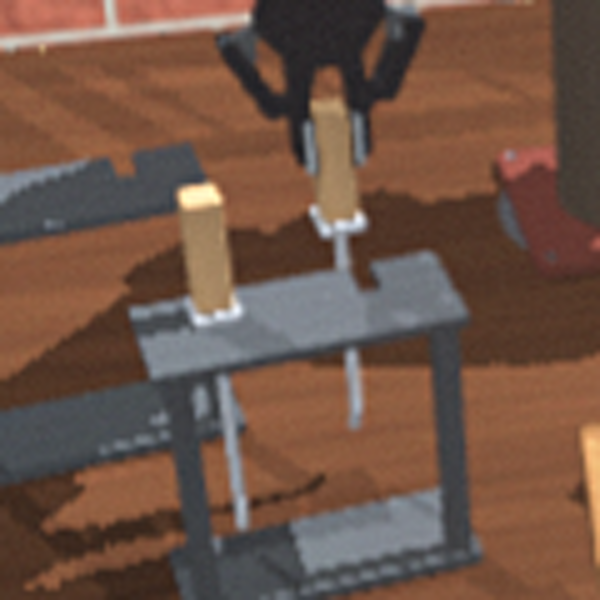

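```bash
python3 -m pendant '{"dp":[[0,-0.002,0],[0,-0.002,-0.01],[0,-0.002,-0.02],[0,-0.002,-0.03],[0,-0.002,-0.03]],"twist":[0,0,0,0,0],"fingers":[0,0,0,0,0]}'
python3 - <<'E'
from h import *
T=pose();print(T[:3,3].round(4));R=T[:3,:3]
print((R.T@(np.array((.4066,-.2716,.266))-T[:3,3])).round(4))
p,d=snapshot("wrist");cv2.imwrite("pics/w21.png",p[:,:,::-1])
E
```

```text
time_s: 22.2
position: [0.3775, -0.2728, 0.2673]
tcp_rot: [0.045, 0.706, 0.045, -0.706]
contact_force: [0.0, -0.1, -0.7]
finger_gap: 0.0231
[ 0.3775 -0.2728  0.2673]
[ 0.0013  0.0025 -0.029 ]
```

View pics/w21.png

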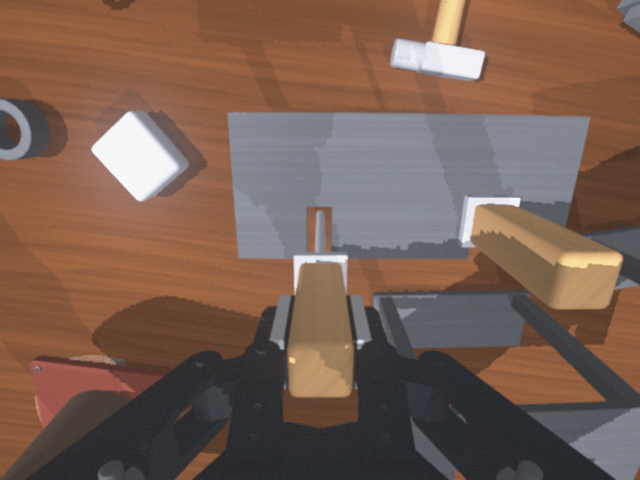

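```bash
python3 -m pendant '{"dp":[[0,0,-0.01],[0,0,-0.02],[0,0,-0.029],[0,0,-0.029],[0,0,-0.029]],"twist":[0,0,0,0,0],"fingers":[0,0,0,0,0]}'
python3 -m pendant '{"dp":[[0.004,0,0],[0.008,0,0],[0.008,0,0]],"twist":[0,0,0],"fingers":[0,0,0]}'
python3 - <<'E'
from h import *
T=pose()
p,d=snapshot("wrist");cv2.imwrite("pics/w22.png",p[:,:,::-1])
p,d=snapshot("scene");cv2.imwrite("pics/s22c.png",cv2.resize(p[170:290,190:310,::-1],None,fx=5,fy=5,interpolation=2))
E
```

```text
time_s: 22.75
position: [0.4051, -0.2693, 0.2671]
tcp_rot: [-0.045, -0.705, -0.045, 0.706]
contact_force: [0.1, -0.2, -1.2]
finger_gap: 0.0235
time_s: 23.05
position: [0.4043, -0.2692, 0.2583]
tcp_rot: [-0.044, -0.705, -0.045, 0.706]
contact_force: [-0.4, -0.7, -1.4]
finger_gap: 0.0233
```

View pics/w22.png

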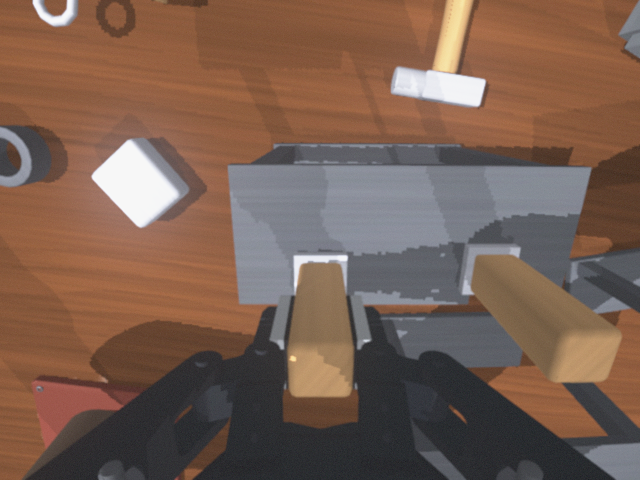

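View pics/s22c.png

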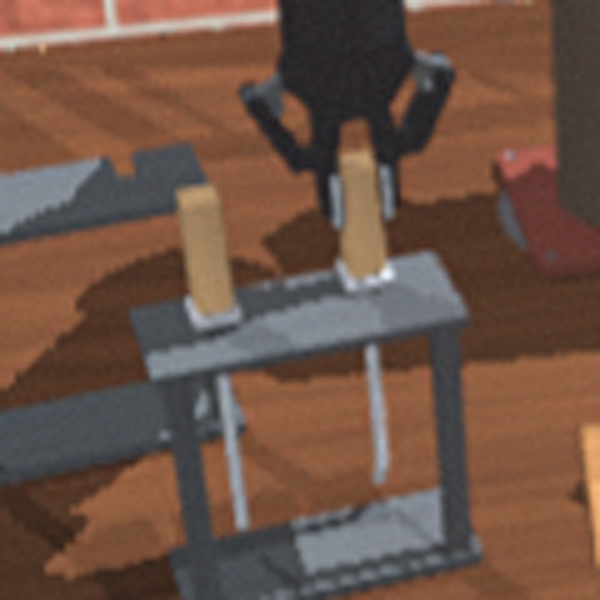

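```bash
python3 -m pendant '{"dp":[[0,0,-0.002],[0.002,0,-0.002],[0.004,0,-0.002],[0.004,0,-0.002]],"twist":[0,0,0,0],"fingers":[0,0,0,0]}'
```

```text
time_s: 23.55
position: [0.4071, -0.2693, 0.2557]
tcp_rot: [0.045, 0.706, 0.045, -0.706]
contact_force: [0.5, -0.2, 2.1]
finger_gap: 0.0237
```

```bash
python3 -m pendant '{"dp":[[0.001,0,0],[0.001,0,0]],"twist":[0,0],"fingers":[0,0]}'
python3 -m pendant '{"dp":[[0,0,0],[0,0,0],[0,0,0],[0,0,0],[0,0,0],[0,0,0],[0,0,0],[0,0,0],[0,0,0],[0,0,0]],"twist":[0,0,0,0,0,0,0,0,0,0],"fingers":[0.026,0.03,0.036,0.045,0.055,0.065,0.075,0.0854,0.0854,0.0854]}'
python3 v.py 23 190 170 120 120 5
```

```text
time_s: 23.75
position: [0.4071, -0.2693, 0.2557]
tcp_rot: [0.045, 0.706, 0.045, -0.705]
contact_force: [-2.3, 1.4, 7.1]
finger_gap: 0.0232
time_s: 24.75
position: [0.4069, -0.2692, 0.2543]
tcp_rot: [0.045, 0.706, 0.045, -0.706]
contact_force: [0.6, -0.4, -0.7]
finger_gap: 0.0853
[ 0.4069 -0.2692  0.2543]
```

View pics/w23.png

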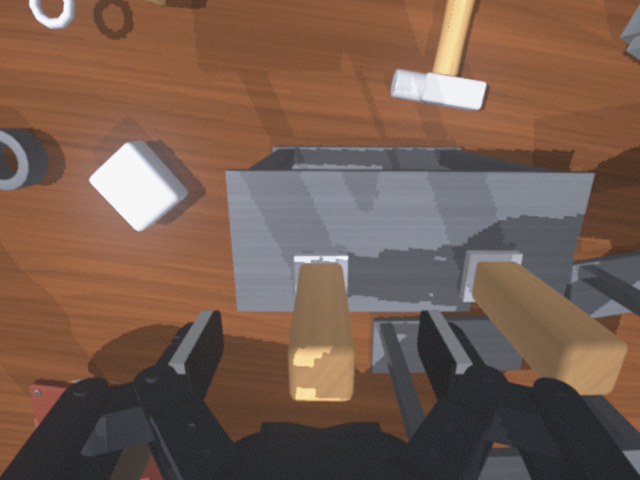

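View pics/s23c.png

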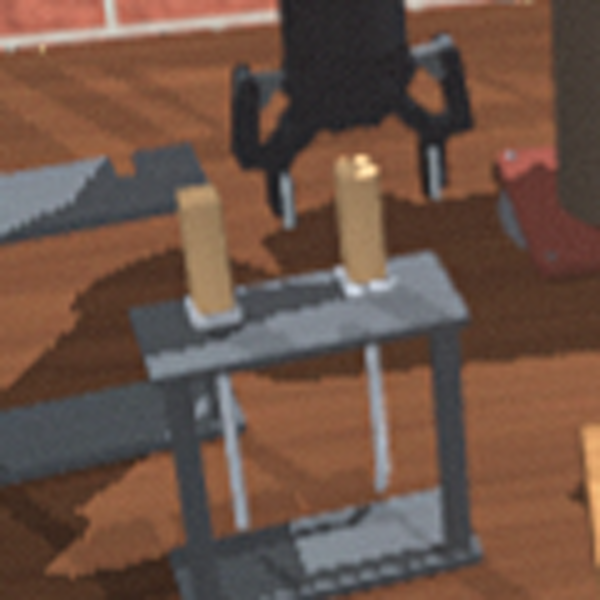

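Released, and the hook hangs. Now up and clear.

```bash
python3 -m pendant '{"dp":[[-0.02,0,0],[-0.05,0,0],[-0.09,0,0],[-0.12,-0.03,0.02],[-0.12,-0.07,0.04],[-0.12,-0.11,0.06],[-0.12,-0.15,0.06],[-0.12,-0.15,0.06],[-0.12,-0.15,0.06],[-0.12,-0.15,0.06]],"twist":[0,0,0,0,0,0,0,0,0,0],"fingers":[0.0854,0.0854,0.0854,0.0854,0.0854,0.0854,0.0854,0.0854,0.0854,0.0854]}'
python3 - <<'E'
from h import *
p,d=snapshot("top");cv2.imwrite("pics/t24.png",p[:,:,::-1])
ps,ds=snapshot("scene");cv2.imwrite("pics/s24c.png",cv2.resize(ps[170:290,190:310,::-1],None,fx=5,fy=5,interpolation=2))
W,uv=cloud("top",d); in_=lambda u0,v0,u1,v1:(uv[:,0]>u0)&(uv[:,0]<u1)&(uv[:,1]>v0)&(uv[:,1]<v1)
s=in_(342,235,438,292)&(W[:,2]>.275)&(W[:,2]<.3)
for q in(W[s&(W[:,1]>-.31)],W[s&(W[:,1]<-.31)]): print("handle top",len(q),q.mean(0).round(4), "before (.4054,-.2683,.2863)/(.4179,-.3675,.2863)")
e=[ (ray_z('top',[(289,224)],.045)[0,:2]-[.633,-.0245])@[.991,-.136]]
F=np.array([.633,-.0245]);a=(W[:,:2]-F)@[.991,-.136];b=(W[:,:2]-F)@[.136,.991]
s=(abs(b)<.07)&(a>-.09)&(a<-.01)&(W[:,2]>.05)&(W[:,2]<.065);print("tray front",np.percentile(a[s],[1,3,10]))
s=(abs(b)<.025)&(a>-.12)&(a<-.05)&(W[:,2]>.035)&(W[:,2]<.06);print("ring extent",a[s].min())
E
```

```text
time_s: 25.85
position: [0.3286, -0.1285, 0.3743]
tcp_rot: [-0.045, -0.706, -0.045, 0.706]
contact_force: [-0.5, 0.4, -0.6]
finger_gap: 0.0853
handle top 100 [ 0.4046 -0.2696  0.2861] before (.4054,-.2683,.2863)/(.4179,-.3675,.2863)
handle top 103 [ 0.4178 -0.3678  0.286 ] before (.4054,-.2683,.2863)/(.4179,-.3675,.2863)
tray front [-0.08881224 -0.08722144 -0.07219414]
ring extent -0.09215671825141415
```

View pics/t24.png

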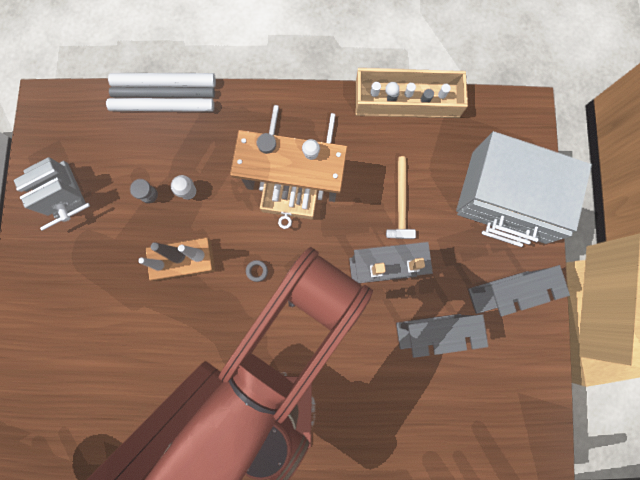

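View pics/s24c.png

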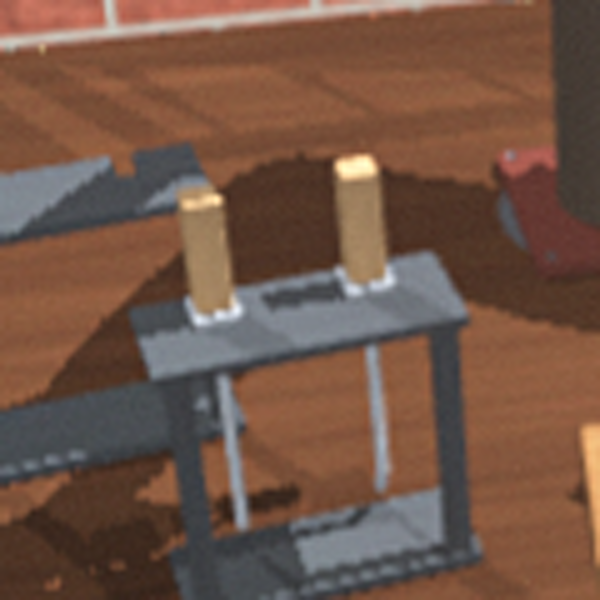

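Run:
```python
from h import *
print((ray_z('top',[(285,221.3)],.045)[0,:2]-[.633,-.0245])@[.991,-.136])
print(bot.hand_in()); print(bot.state()['time_s'])
```

```text
-0.07068040643571916
the job is handed in; nothing more can be done
None
the job is handed in; nothing more can be done
```

I took the hooked rod from the left slot of the left-most bracket and pulled the tray to its stop with it. The rod is back in the same slot, and I handed in shortly after 25.9 s. No verdict was reported.

The tool only points down, so I leaned the rod about 27–30° by pivoting it in the grip against the slot's end. After the pull I stood it upright again against the plank's edge.

**Rod:** the top of its handle is within 2 mm of where it started, at the same height and upright. The straight rod's handle is within 0.5 mm of its start.

**Bystanders:** nothing else looked moved in the last top picture. I checked that by eye and did not measure each thing.

**Tray:** my readings of the slide disagree by several millimetres, but all are above the required 0.112 m.
- The ring's outer edge, in the last depth picture, gives about 0.118 m.
- The ring's centre, read from pixels, gives 0.116 m at the end and 0.122 m earlier.
- The rear wall gives about 0.114 m.
- The last front-wall reading was spoilt by the ring. Before that, readings there ranged from about 0.115 to 0.121 m.
- The tray did not move during the last 14 mm of pulling while the force rose to about 3 N, so I take it to be at the stop.

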